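Refill the gym tape box

ROBOT

A 6-joint arm with a two-finger parallel gripper is mounted at the origin on the work surface. World frame = base frame: x ahead of the robot, y to its left, z up, the work surface at z = 0. Lengths are in m, angles in rad, forces in N, time in s.
With the tool pointing down it reaches from about 0.375 to 0.975 m from the base axis. Payload 3.8 kg.
Tool frame: the origin (TCP) lies between the finger pads; the fingertips stand 8 mm ahead of it and the grasp point (between the pads) lies 11 mm behind it (tcp_to_tips is the distance from the TCP to the fingertips, in m); z points along the fingers, y is the line along which they close (so a half turn about z gives the same grasp; the last joint's range is limited). The gripper opens to 85 mm and grips with 20 to 120 N. Pads are 22 mm wide; open, the fingers measure 114 mm over their backs; the gripper's body (76 mm by 85 mm) begins 54 mm behind the grasp point. The pads swing forward as they close: fully open they stand 13 mm farther back than shut.
Start: joints at [1.092, 0.264, 1.604, -0, 1.274, -0.037], TCP at [0.289, 0.61, 0.239] pointing down, gripper open.
Joint ranges: [-2.63, 2.63], [-0.94, 2.18], [0.31, 2.57], [-1.31, 4.45], [0, 2.66], [-2.55, 2.55]. Speed limits (rad/s): [2.57, 2.57, 3.14, 3.14, 3.14, 3.14].

INTERFACE

Orientations are given as a rotation vector (axis times angle).
In Python, from workcell import * gives the robot as it stands.
- The arm moves only by the tool move_arm, never from a script. Its argument "series" is one flat list of numbers, 7 for each row, row after row: the finger opening in cm, from 0 to 8.54, then the shift along the tool's x, y, z in cm, then the turn, a rotation vector about the tool's x, y, z in degrees. A call has 1 to 5 rows; each row shifts and turns the commanded pose from where the row before left it, along the tool's axes as they then stand; what a row does not reach is not made up. A row lasts 1/8 s, in which the tool goes at most 62.5 mm and 10.7 degrees, less where a joint would pass 70% of its speed; a pose out of reach is approached as far as the arm can. A call is refused whole if a number of a shift passes 6.25 or a number of a turn 10.7, either way. A call with a gripper value outside its range is refused whole. The fingers move at their own pace and stop on an object; "grip_force" is the grip in N (left out, the last holds). Time passes only in rows, so rows that do not move let the fingers close. It gives the time, the measured TCP pose, the force, the opening and the grip force at its end, in the units of the state.
- read_state(): the state, without advancing time (a new reading comes with each control period).
- read_camera(name): name is "scene" or "side" or "wrist"; returns the picture (384x512x3 uint8, red, green, blue); there is no depth.
- calibration(name): a dict with "camera_matrix" (3x3 intrinsics, pixels), "k1" (the pictures are not rectified: a ray, as slopes to the right and down, at radius r is drawn at 1 + k1 r^2 times it, then the intrinsics apply), "rvec" (rotation vector, rad) and "tvec" (3), from world to camera coordinates, as OpenCV has them. Camera axes: x right, y down, z forward; pixel columns grow to the right and rows downward; lengths in m; the calibration is good to about 2 mm. A picture is of the moment at which its call begins: read the wrist's pose just before it. calibration takes no time and is no camera call; for the wrist camera it gives the pose at the moment of the call.
- finish_job(): hands the job in; it is judged then, once.
The state is a dict: "time": time; "q": joint angles; "joint_vel": joint speeds; "joint_torque": joint torques, N m; "tool_pos": TCP position; "tcp_rot": TCP orientation; "wrist_force": force on the tool from outside, world axes, zero at the start; "torque": the same for the moment, N m; "width": opening from 0.0 (shut) to 1.0 (fully open); "grip_force": force on a finger pad.
Only numpy, scipy, OpenCV 4.12 (cv2) and the standard library are available. Lean on these libraries where they do the work, as an engineer would, in place of code of your own. Each camera call takes 0.05 s, during which the arm holds its last target. There are 200 camera calls.

TASK

Lever up the snug cover of the black storage box with the thin blade, swing it right up so that it stays open, and lay the blade back on its cork rest. Put every roll of sports tape on the counter onto a spindle of its own inside the box, then lay the aluminium retaining bar across the two saddles over the rolls, and shut the cover again; leave the other gym things where they are.

Things in the scene. Friction and masses are not known exactly. Their poses are not given: they have to be found in the camera images.
- tape_box: black plastic storage box, fixed, 322 (its x) x 150 (its y) x 74 mm high, walls 5 mm, inner floor 6 mm up. Origin: centre of its underside. Cover hinged along its +y top edge; pry slot in the middle of its -y wall. Inside, in a row along x at y = 0: four spindles and, beyond them, two saddles
- saddle0 (a point): middle of the seat of the saddle at box x = -136 mm, y = 0, 56 mm above the box's underside: 16 mm long (x), 32 mm wide (y) between two cheeks that rise 14 mm above the seat
- saddle1 (a point): middle of the seat of the saddle at box x = 136 mm, y = 0, 56 mm above the box's underside: 16 mm long (x), 32 mm wide (y) between two cheeks that rise 14 mm above the seat
- cover (a joint): hinge angle of the box's flat black cover, rad: 0 shut, 1.9 fully open; the stiff hinge keeps it wherever it is left. Cover: 326 x 151 mm, 6 mm thick, underside level with the box's rim (74 mm); some 2 N at its lip lift it
- cover_lip (a point): middle of the cover's free edge, at its underside; moves with the cover
- cover_hinge (a point): middle of the hinge line (box x = 0, y = +75 mm, 74 mm up), at the cover's underside. The point's axes turn with the cover
- slot (a point): centre of the pry slot's mouth in the outer face of the box's -y wall (68 mm up): an opening 60 mm wide and 12 mm high (62 to 74 mm up) right under the cover. A grey sill 70 mm wide sticks out 14 mm from the wall just below it, its top 61 mm up. Axes as the box
- spindle0 (a point): foot, on the inner floor, of the upright steel spindle at box x = -96 mm, y = 0; 16 mm thick, 44 mm tall (top 50 mm above the box's underside)
- spindle1 (a point): foot, on the inner floor, of the upright steel spindle at box x = -32 mm, y = 0; 16 mm thick, 44 mm tall (top 50 mm above the box's underside)
- spindle2 (a point): foot, on the inner floor, of the upright steel spindle at box x = +32 mm, y = 0; 16 mm thick, 44 mm tall (top 50 mm above the box's underside)
- spindle3 (a point): foot, on the inner floor, of the upright steel spindle at box x = +96 mm, y = 0; 16 mm thick, 44 mm tall (top 50 mm above the box's underside)
- blade: pry blade, 200 mm long: wooden handle (x -100 to 0 mm; 22 wide, 18 high) and flat steel blade (x 0 to +100 mm; 26 wide, 3 thick, its middle 9 mm above the handle's underside). Origin: middle of its length, at the height of the handle's underside; x points to the blade's tip
- blade_tip (a point): end of the blade (x = +100 mm), mid thickness
- blade_grip (a point): good point to hold the handle, 25 mm behind its front end (x = -25 mm), mid height, near the centre of mass
- rest: cork rest fixed on the counter, 220 (its x) x 90 (its y) x 4 mm; the blade lies on it at the start, tip towards its +x. Origin: centre of its underside
- bar: flat aluminium retaining bar, 292 (its x) x 24 x 14 mm, lying on the counter. Origin: centre of its underside
- roll0: roll of white sports tape on a cardboard spool, standing on its end: 58 mm diameter over the two flanges, 36 mm high, hole 26 mm right through along z. Origin: centre of its underside. Absent in some runs
- roll1: roll of white sports tape on a cardboard spool, standing on its end: 58 mm diameter over the two flanges, 36 mm high, hole 26 mm right through along z. Origin: centre of its underside. Absent in some runs
- roll2: roll of white sports tape on a cardboard spool, standing on its end: 58 mm diameter over the two flanges, 36 mm high, hole 26 mm right through along z. Origin: centre of its underside. Absent in some runs
- roll3: roll of white sports tape on a cardboard spool, standing on its end: 58 mm diameter over the two flanges, 36 mm high, hole 26 mm right through along z. Origin: centre of its underside. Absent in some runs
- frac_plate: bystander: steel fractional plate lying flat, 84 mm diameter, 10 mm thick, hole 51 mm. Origin: centre of its underside
- grip_ring: bystander: green silicone grip ring lying flat, 72 mm diameter, 22 mm thick, hole 42 mm. Origin: centre of its underside
- dumbbell: bystander: aluminium dumbbell, 156 (its x) x 54 x 56 mm. Origin: centre of its underside
- stopwatch: bystander: round black stopwatch lying flat, 54 mm diameter, 16 mm thick. Origin: centre of its underside

How it is judged:
On the way, in this order (a step that is already met when the one before it is completed fails the run):
1. the blade levers the cover up: the cover is more than 0.25 rad (15 degrees) open while the blade, not only the hand, bears on it (value of joint cover above 0.25 rad and contact force between blade and cover above 0.2 N), for 0.1 s.
2. the cover stands open, more than 1.4 rad (80 degrees), and still (value of joint cover above 1.4 rad and velocity of joint cover below 0.2 rad/s), for 0.2 s.
3. every roll there is stands upright on a spindle of its own, down on the box's floor ((horizontal distance between roll0 and spindle0 below 0.009 m or horizontal distance between roll0 and spindle1 below 0.009 m or horizontal distance between roll0 and spindle2 below 0.009 m or horizontal distance between roll0 and spindle3 below 0.009 m) and z of each of roll0, roll1, roll2, roll3 in the frame of tape_box below 0.01 m and angle between each of roll0, roll1, roll2, roll3's own z axis and vertical below 0.1 rad and linear speed of each of roll0, roll1, roll2, roll3 below 0.03 m/s and (horizontal distance between roll1 and spindle0 below 0.009 m or horizontal distance between roll1 and spindle1 below 0.009 m or horizontal distance between roll1 and spindle2 below 0.009 m or horizontal distance between roll1 and spindle3 below 0.009 m) and (horizontal distance between roll2 and spindle0 below 0.009 m or horizontal distance between roll2 and spindle1 below 0.009 m or horizontal distance between roll2 and spindle2 below 0.009 m or horizontal distance between roll2 and spindle3 below 0.009 m) and (horizontal distance between roll3 and spindle0 below 0.009 m or horizontal distance between roll3 and spindle1 below 0.009 m or horizontal distance between roll3 and spindle2 below 0.009 m or horizontal distance between roll3 and spindle3 below 0.009 m)), for 0.2 s.
4. the retaining bar lies down in both saddles, over the rolls (x of bar in the frame of tape_box between -0.012 and 0.012 m and y of bar in the frame of tape_box between -0.007 and 0.007 m and z of bar in the frame of tape_box between 0.052 and 0.06 m and angle between the x axis of bar and the x axis of tape_box, either way round below 0.08 rad and angle between bar's own z axis and vertical below 0.08 rad and linear speed of bar below 0.03 m/s), for 0.2 s.
5. the cover is shut again over the loaded box, to within 0.05 rad (7 mm at its lip) (value of joint cover below 0.05 rad), for 0.2 s.
At the end, for the whole second after the job is handed in: Cover shut within 0.05 rad; each roll upright on its own spindle, within 4 mm of floor; bar on both seats between the cheeks (4 mm), middle within 12 mm of the box's; blade flat on the cork, middles within 50 mm along, 30 mm across, in line to 0.35 rad; all at rest; no bystander moved 30 mm (all of step 3 and all of step 4 and value of joint cover below 0.05 rad and x of blade in the frame of rest between -0.05 and 0.05 m and y of blade in the frame of rest between -0.03 and 0.03 m and z of blade in the frame of rest below 0.01 m and angle between blade's own z axis and vertical below 0.15 rad and angle between the x axis of blade and the x axis of rest, either way round below 0.35 rad and linear speed of blade below 0.03 m/s); the robot touches nothing.
It fails at once if a bystander (fractional plate, grip ring, dumbbell, stopwatch) is moved more than 30 mm (distance of any of frac_plate, grip_ring, dumbbell, stopwatch from where it was at the start of the episode above 0.03 m).
Of roll0, roll1, roll2, roll3 only 3 to 4 are there at a start; the rules pass over those that are not, and their reading is None.
At some moment in a run one of roll0, roll1, roll2, roll3, bar may be knocked a few centimetres aside while the robot is not near it.
It also fails if it takes over 200 s, if anything falls off the work surface, if the arm or the gripper's body presses on something with over 40 N, if the wrist force passes 120 N, or if a joint passes its speed limit or range.

## Working session

There is one attempt and no reset: what is moved stays moved. The work goes in short steps, Python scripts to look and compute and a tool call to move; the robot and the scene stay as the last step left them, time stands still between calls to the robot, and variables do not carry over. Pictures are saved under pics/ and viewed, at most 14 in all, crops included, and the job is handed in when it is done.

Besides the shell and the picture viewer there is one more tool, called after "Call:" as name(argument=value, ...) on one line, values as JSON. move_arm: Moves the arm, as the interface text tells. Its arguments: {"type":"object","properties":{"series":{"type":"array"},"grip_force":{"type":"number"}},"required":["series"]}

```bash
ls; mkdir -p pics
python3 - <<'E'
from workcell import *
import cv2,numpy as np
s=read_state();print(s)
for n in("scene","side","wrist"):
    c=calibration(n);print(n,c)
    im=read_camera(n);np.save(f"pics/{n}0.npy",im);cv2.imwrite(f"pics/{n}0.png",im[:,:,::-1])
E
```

```text
pics
{'time': 0.0, 'q': array([ 1.09210471e+00,  2.64765731e-01,  1.60539606e+00, -8.85211207e-07,
        1.27373088e+00, -3.69005870e-02]), 'joint_vel': array([ 0.00158303,  0.00136683, -0.00087623,  0.00033038, -0.00014327,
        0.00196076]), 'joint_torque': array([ 1.88696422e-04, -5.15109873e+01, -3.67322695e+01, -9.68697327e-05,
        1.26887381e-02, -1.33928367e-06]), 'tool_pos': array([0.28826602, 0.60953762, 0.23794165]), 'tcp_rot': array([-0.68820472, -3.06468393,  0.00349315]), 'wrist_force': array([ 0.84191765, -0.00397239,  0.45078338]), 'torque': array([ 0.00304576, -0.03210124, -0.00625717]), 'grip_force': 0.0, 'width': 1.0013686448042323}
scene {'camera_matrix': array([[477.66955712,   0.        , 254.26766392],
       [  0.        , 477.66955712, 185.85979331],
       [  0.        ,   0.        ,   1.        ]]), 'k1': -0.20277890394896858, 'rvec': array([ 2.04112573,  1.72866007, -0.51068482]), 'tvec': array([-0.0257921 , -0.43410532,  1.56107631])}
side {'camera_matrix': array([[483.37973102,   0.        , 258.56408067],
       [  0.        , 483.37973102, 186.91310304],
       [  0.        ,   0.        ,   1.        ]]), 'k1': -0.20281682008743926, 'rvec': array([ 2.33491811, -0.12496511,  0.05965244]), 'tvec': array([-0.55879396,  0.03245975,  1.14724599])}
wrist {'camera_matrix': array([[327.71657258,   0.        , 254.75444188],
       [  0.        , 327.71657258, 195.20574931],
       [  0.        ,   0.        ,   1.        ]]), 'k1': -0.028971899682942788, 'rvec': array([-2.44730976, -1.54926321, -0.21378889]), 'tvec': array([-0.67265605, -0.0351504 ,  0.37960063])}
```

View pics/scene0.png

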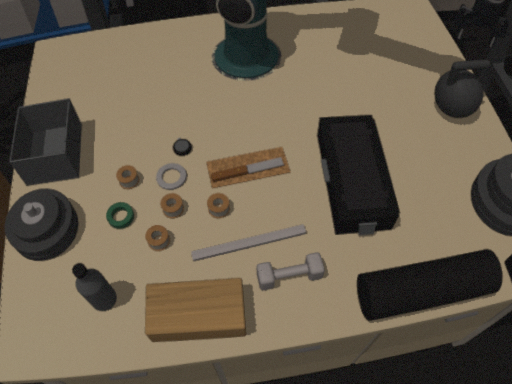

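View pics/side0.png

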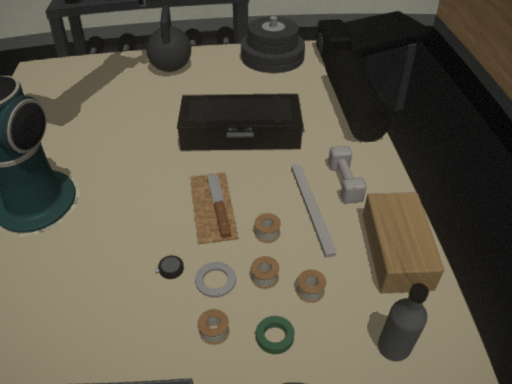

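```bash
cat > h.py <<'E'
from workcell import *
import cv2,numpy as np
from scipy.spatial.transform import Rotation as R
def und(c,uv):
    K=c["camera_matrix"];uv=np.atleast_2d(np.asarray(uv,float))
    d=(uv-K[:2,2])/K[0,0];x=d.copy()
    for _ in range(20): x=d/(1+c["k1"]*(x**2).sum(1,keepdims=True))
    return x
def ray(c,uv):
    x=und(c,uv);Rm=R.from_rotvec(c["rvec"]).as_matrix()
    d=np.c_[x,np.ones(len(x))]@Rm;return -Rm.T@c["tvec"],d/np.linalg.norm(d,axis=1,keepdims=True)
def plane(c,uv,z):
    o,d=ray(c,uv);return o+d*((z-o[2])/d[:,2:])
def tri(obs):   # [(c,uv),...] -> point, rms miss
    A=np.zeros((3,3));b=np.zeros(3);L=[]
    for c,uv in obs:
        o,d=ray(c,uv);P=np.eye(3)-np.outer(d[0],d[0]);A+=P;b+=P@o;L.append((P,o))
    p=np.linalg.solve(A,b);return p,[round(float(np.linalg.norm(P@(p-o))),4) for P,o in L]
def proj(c,p):
    p=np.atleast_2d(p);q=p@R.from_rotvec(c["rvec"]).as_matrix().T+c["tvec"];x=q[:,:2]/q[:,2:]
    x=x*(1+c["k1"]*(x**2).sum(1,keepdims=True));K=c["camera_matrix"];return x*K[0,0]+K[:2,2]
def blobs(im,lo,hi,amin=60):
    m=cv2.inRange(cv2.cvtColor(im,cv2.COLOR_RGB2HSV),lo,hi)
    n,l,s,ce=cv2.connectedComponentsWithStats(m)
    return m,[(i,s[i].tolist(),ce[i].round(1).tolist()) for i in range(1,n) if s[i][4]>=amin],l
def rel(target,rot=None,s=None):
    """shift in tool axes (cm), from measured pose"""
    s=s or read_state();Rt=R.from_rotvec(s["tcp_rot"])
    out=(Rt.inv().apply(np.asarray(target)-s["tool_pos"])*100).round(2)
    return out if rot is None else (out,(Rt.inv()*rot).as_rotvec(degrees=True).round(1))
def g(im,f=2.2): return (255*(im/255.)**(1/f)).astype(np.uint8)
E
python3 - <<'E'
from h import *
a=np.load("pics/scene0.npy");b=np.load("pics/side0.npy")
A=cv2.resize(g(a)[105:240,305:405],(400,540),interpolation=cv2.INTER_CUBIC)
B=cv2.resize(g(b)[85:160,170:310],(560,300),interpolation=cv2.INTER_CUBIC)
C=cv2.resize(g(b)[165:365,160:345],(0,0),fx=1.2,fy=1.2)
o=np.zeros((560,800,3),np.uint8);o[:540,:400]=A;o[:214,400:]=cv2.resize(B,(400,214));o[230:230+C.shape[0],400:400+C.shape[1]]=C
cv2.imwrite("pics/crop1.png",o[:,:,::-1])
for n,im in(("scene",a),("side",b)):
    for nm,lo,hi in(("orange",(5,90,60),(18,255,255)),("green",(50,60,20),(90,255,255))):
        print(n,nm,[(s,c) for i,s,c in blobs(im,lo,hi,40)[1]])
E
```

```text
scene orange [([206, 147, 85, 41, 1846], [244.1, 167.2]), ([116, 165, 24, 25, 296], [126.7, 175.3]), ([160, 193, 24, 20, 308], [171.1, 202.5]), ([207, 192, 23, 27, 350], [217.8, 203.8]), ([163, 208, 21, 11, 42], [173.9, 214.9]), ([145, 225, 25, 26, 374], [156.8, 236.6]), ([145, 278, 102, 64, 5748], [194.7, 309.7])]
scene green [([254, 0, 13, 21, 100], [260.0, 9.2]), ([215, 22, 63, 56, 1831], [244.5, 53.9]), ([106, 202, 28, 26, 398], [119.6, 214.8])]
side orange [([437, 0, 75, 100, 4258], [483.6, 33.5]), ([191, 173, 47, 71, 2212], [212.3, 211.7]), ([363, 193, 81, 100, 5690], [401.5, 241.9]), ([255, 213, 26, 20, 330], [267.2, 222.8]), ([255, 232, 25, 11, 47], [267.2, 238.3]), ([251, 256, 28, 23, 415], [264.6, 267.6]), ([297, 270, 29, 24, 443], [311.3, 281.4]), ([251, 276, 28, 13, 53], [265.6, 283.9]), ([297, 290, 27, 12, 48], [308.6, 297.8]), ([198, 309, 31, 36, 593], [212.9, 324.4])]
side green [([0, 89, 26, 73, 538], [7.5, 129.0]), ([0, 146, 75, 86, 4259], [32.7, 195.2]), ([256, 316, 38, 38, 797], [274.6, 334.3])]
```

View pics/crop1.png

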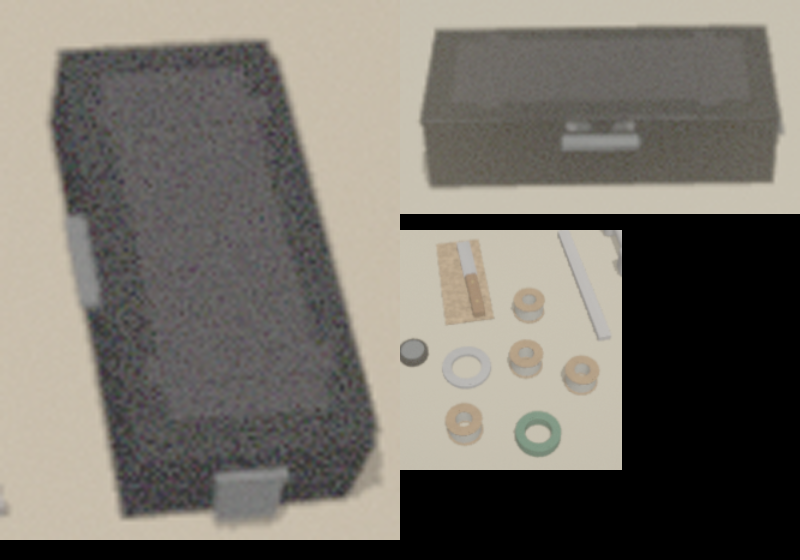

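View pics/wrist0.png

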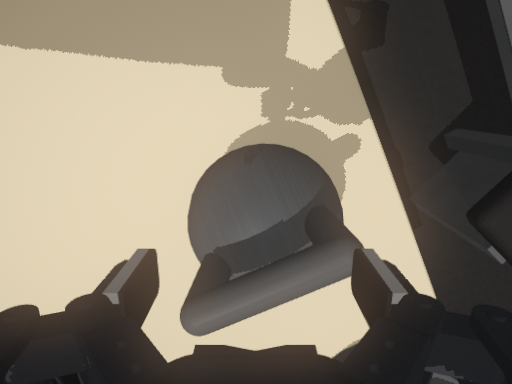

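Run:
```python
from h import *
np.set_printoptions(precision=4,suppress=True)
S=calibration("scene");D=calibration("side")
print("box tri far-left",tri([(S,(319.5,118)),(D,(183,94.8))])) # see which match
for nm,a,b in(("x-,y-",(318,135),(178.4,127)),("x-,y+",(372,115.5),(183,94.8)),("x+,y+",(398.75,212.5),(298.1,94.1))):
    print(nm,tri([(S,a),(D,b)]),plane(S,a,.08),plane(D,b,.08))
print("side corners",plane(D,[(183,94.8),(298.1,94.1),(303,127),(178.4,127)],.08))
print("scene",plane(S,[(319.5,118),(372,115.5),(398.75,212.5)],.08), "sill side",plane(D,[(226.7,132.5),(253.3,132.5)],.061))
print("rolls")
for a,b in(((126.7,174.5),(212.9,320)),((171.1,202.5),(264.6,267.6)),((217.8,202.5),(267.2,222.8)),((156.8,235),(311.3,281.4))):
    print(tri([(S,a),(D,b)]))
print("bar",plane(S,[(193,254),(306,231)],.014),plane(D,[(297,167),(331,250)],.014))
print("rest",plane(S,(247,167),.004),plane(D,(213.5,207),.004),"blade",plane(S,[(211,176),(284,163)],.02),plane(D,[(224,235),(211,175)],.02))
for n,a in(("watch",(182,147)),("plate",(171,176)),("ring",(119.6,214.8)),("db",(290,270))):print(n,plane(S,a,.015))
```

```text
box tri far-left (array([0.4084, 0.1381, 0.1606]), [0.0243, 0.0243])
x-,y- (array([0.3858, 0.1502, 0.0567]), [0.0231, 0.0231]) [[0.4297 0.1304 0.08  ]] [[0.3713 0.1472 0.08  ]]
x-,y+ (array([0.3822, 0.2998, 0.077 ]), [0.0015, 0.0015]) [[0.3863 0.2974 0.08  ]] [[0.3815 0.2973 0.08  ]]
x+,y+ (array([0.6999, 0.2689, 0.0814]), [0.0035, 0.0035]) [[0.696 0.272 0.08 ]] [[0.7021 0.2664 0.08  ]]
side corners [[0.3815 0.2973 0.08  ]
 [0.7021 0.2664 0.08  ]
 [0.6884 0.1135 0.08  ]
 [0.3713 0.1472 0.08  ]]
scene [[0.3721 0.1487 0.08  ]
 [0.3863 0.2974 0.08  ]
 [0.696  0.272  0.08  ]] sill side [[0.494  0.1351 0.061 ]
 [0.5622 0.1279 0.061 ]]
rolls
(array([ 0.4358, -0.3932,  0.0345]), [0.0023, 0.0023])
(array([ 0.5441, -0.2799,  0.0324]), [0.0006, 0.0006])
(array([ 0.564 , -0.1603,  0.0326]), [0.0008, 0.0008])
(array([ 0.6317, -0.3228,  0.0315]), [0.0002, 0.0002])
bar [[ 0.6894 -0.2394  0.014 ]
 [ 0.6737  0.0481  0.014 ]] [[ 0.6635  0.0359  0.014 ]
 [ 0.6922 -0.2354  0.014 ]]
rest [[ 0.449  -0.0676  0.004 ]] [[ 0.4481 -0.0721  0.004 ]] blade [[ 0.4724 -0.1689  0.02  ]
 [ 0.4638  0.0327  0.02  ]] [[ 0.4675 -0.174   0.02  ]
 [ 0.4468  0.0219  0.02  ]]
watch [[ 0.3574 -0.2391  0.015 ]]
plate [[ 0.4505 -0.2767  0.015 ]]
ring [[ 0.5487 -0.4203  0.015 ]]
db [[ 0.7705 -0.0126  0.015 ]]
```

```bash
cat >> h.py <<'E'
def down(yaw): # tool z down, tool y at world heading yaw (deg)
    a=np.radians(yaw);y=np.array([np.cos(a),np.sin(a),0]);z=np.array([0,0,-1.]);return R.from_matrix(np.c_[np.cross(y,z),y,z])
E
python3 - <<'E'
from h import *
np.set_printoptions(precision=3,suppress=True)
s=read_state();M=R.from_rotvec(s["tcp_rot"]).as_matrix();print(M)
c=calibration("wrist");Rc=R.from_rotvec(c["rvec"]).as_matrix();o=-Rc.T@c["tvec"]
print("cam in tool",M.T@(o-s["tool_pos"]),"cam z in tool",M.T@Rc[2],"cam x",M.T@Rc[0])
for y in(0,180):print(y,rel((.45,-.09,.25),down(y)))
E
```

```text
[[-0.904  0.428 -0.001]
 [ 0.428  0.904 -0.002]
 [ 0.    -0.002 -1.   ]]
cam in tool [ 0.07  -0.001 -0.134] cam z in tool [-0.276 -0.001  0.961] cam x [-0.001  1.     0.001]
0 (array([-44.53, -56.34,  -1.08]), array([-0.1,  0.1, 64.7]))
180 (array([-44.53, -56.34,  -1.08]), array([  -0.1,   -0.1, -115.3]))
```

Call:
move_arm(series=[8.5,-3.7,-4.7,0,0,0,0,8.5,-3.7,-4.7,0,0,0,0,8.5,-3.7,-4.7,0,0,0,0,8.5,-3.7,-4.7,0,0,0,0,8.5,-3.7,-4.7,0,0,0,0])

```text
time: 0.78
tool_pos: [0.3553, 0.3167, 0.239]
tcp_rot: [0.687, 3.065, -0.0]
wrist_force: [1.4, -1.1, 0.2]
width: 0.998
grip_force: 0.0
```

Call:
move_arm(series=[8.5,-3.7,-4.7,0,0,0,0,8.5,-3.7,-4.7,0,0,0,0,8.5,-3.7,-4.7,0,0,0,0,8.5,-3.7,-4.7,0,0,0,0,8.5,-3.7,-4.7,0,0,0,0])

```text
time: 1.4
tool_pos: [0.4221, 0.0253, 0.2394]
tcp_rot: [0.688, 3.064, 0.001]
wrist_force: [0.9, 0.3, 0.8]
width: 0.992
grip_force: 0.0
```

Call:
move_arm(series=[8.5,-3.7,-4.7,0,0,0,0,8.5,-3.7,-4.7,0,0,0,0,8.5,0,0,0,0,0,9.2,8.5,0,0,0,0,0,9.2,8.5,0,0,0,0,0,9.2])

```text
time: 2.02
tool_pos: [0.4485, -0.0899, 0.2389]
tcp_rot: [-1.408, -2.807, 0.0]
wrist_force: [-0.3, 0.8, -0.4]
width: 0.994
grip_force: 0.0
```

Call:
move_arm(series=[8.5,0,0,0,0,0,9.2,8.5,0,0,0,0,0,9.2,8.5,0,0,0,0,0,9.2,8.5,0,0,0,0,0,9.2,8.5,0,0,0,0,0,0])

```text
time: 2.65
tool_pos: [0.4486, -0.0895, 0.239]
tcp_rot: [-2.214, -2.229, 0.0]
wrist_force: [-0.0, 0.2, -0.3]
width: 0.995
grip_force: 0.0
```

Run:
```python
from h import *
s=read_state();print(s["time"],s["tool_pos"],s["q"].round(2),R.from_rotvec(s["tcp_rot"]).as_matrix().round(3).tolist())
im=read_camera("wrist");np.save("pics/w1.npy",im);cv2.imwrite("pics/w1.png",g(im,1.5)[:,:,::-1])
c=calibration("wrist");np.save("pics/w1c.npy",c,allow_pickle=True)
```

```text
2.65 [ 0.4485757  -0.08945633  0.23902342] [-0.25 -0.16  2.05  0.    1.25 -0.26] [[-0.007, 1.0, -0.0], [1.0, 0.007, 0.0], [0.0, -0.0, -1.0]]
```

View pics/w1.png

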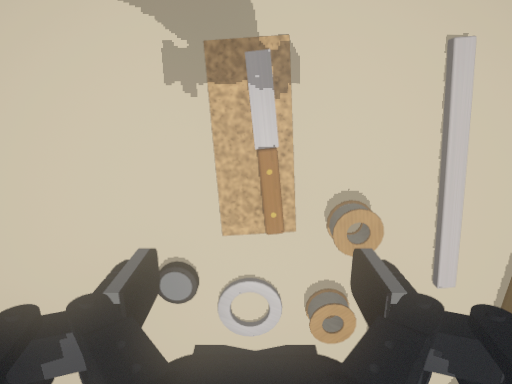

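Run:
```python
from h import *
np.set_printoptions(precision=4,suppress=True)
c=np.load("pics/w1c.npy",allow_pickle=True).item();im=np.load("pics/w1.npy")
hsv=cv2.cvtColor(im,cv2.COLOR_RGB2HSV)
print("hsv handle",hsv[190,270],"cork",hsv[190,235],"orange",hsv[235,375],"steel",hsv[120,265])
print("handle",plane(c,[(274,233),(267,149)],.022),"edges",plane(c,[(258,149),(277,149),(266,233),(284,233)],.022))
print("steel",plane(c,[(246,52),(271,50),(255,148),(279,147)],.0145))
print("rest",plane(c,[(205,40),(290,35),(296,231),(221,235)],.004), plane(c,[(205,40),(290,35),(296,231),(221,235)],.004).mean(0))
print("bar",plane(c,[(453,38),(475,38),(456,287),(437,287)],.014))
# height check by two views: handle front end centre, scene + wrist; steel tip side+wrist
S=np.load("pics/scene0.npy");D=np.load("pics/side0.npy")
for i,n in((S,"scene"),(D,"side")):
    cc=calibration(n);p=plane(c,[(267,149),(258,51),(274,233)],[.022])if 0 else np.r_[plane(c,(267,149),.022),plane(c,(258,51),.0145),plane(c,(274,233),.022)]
    print(n,proj(cc,p).round(1).tolist())
```

```text
hsv handle [ 14 153 140] cork [ 16 127 153] orange [ 16 132 153] steel [ 11  11 178]
handle [[ 0.4704 -0.1665  0.022 ]
 [ 0.4606 -0.0695  0.022 ]] edges [[ 0.4509 -0.0696  0.022 ]
 [ 0.4713 -0.0694  0.022 ]
 [ 0.4612 -0.1665  0.022 ]
 [ 0.482  -0.1664  0.022 ]]
steel [[ 0.4378  0.0282  0.0145]
 [ 0.4632  0.0303  0.0145]
 [ 0.4477 -0.0696  0.0145]
 [ 0.474  -0.0683  0.0145]]
rest [[ 0.3949  0.0411  0.004 ]
 [ 0.4831  0.0465  0.004 ]
 [ 0.4982 -0.1711  0.004 ]
 [ 0.4071 -0.1771  0.004 ]] [ 0.4458 -0.0652  0.004 ]
bar [[ 0.6485  0.0447  0.014 ]
 [ 0.6714  0.0452  0.014 ]
 [ 0.7021 -0.2418  0.014 ]
 [ 0.6777 -0.2418  0.014 ]]
scene [[246.8, 166.8], [281.7, 160.3], [211.7, 174.8]]
side [[218.4, 200.4], [212.3, 174.6], [225.1, 231.7]]
```

Call:
move_arm(series=[4,0,0,0,0,0,-5.4,4,-0.6,1.4,5,0,0,0,4,0,0,6,0,0,0,4,0,0,6,0,0,0,4,0,0,3,0,0,0], grip_force=60)

```text
time: 3.32
tool_pos: [0.4605, -0.0934, 0.0357]
tcp_rot: [-2.102, -2.328, 0.004]
wrist_force: [1.2, -0.3, -0.5]
width: 0.466
grip_force: 0.0
```

Call:
move_arm(series=[4,0,0,1.5,0,0,0,4,0,0,1,0,0,0,4,0,0,0,0,0,0,4,0,0,0,0,0,0])

```text
time: 3.82
tool_pos: [0.4647, -0.0944, 0.0156]
tcp_rot: [2.107, 2.327, 0.002]
wrist_force: [-0.2, -0.5, 0.6]
width: 0.467
grip_force: 0.0
```

Run:
```python
from h import *
print(rel((.463,-.0944,.014),down(5.8)))
```

```text
(array([ 0.02, -0.17,  0.16]), array([ 0.1,  0.1, -0.1]))
```

Call:
move_arm(series=[4,0,-0.15,0.1,0,0,0,1,0,0,0,0,0,0,1,0,0,0,0,0,0,1,0,0,0,0,0,0,1,0,0,0,0,0,0], grip_force=110)

```text
time: 4.45
tool_pos: [0.4627, -0.0944, 0.0144]
tcp_rot: [2.108, 2.328, 0.001]
wrist_force: [-1.1, -0.1, 7.0]
width: 0.227
grip_force: 108.4
```

Call:
move_arm(series=[1,0,0,0,0,0,0,1,0,0,-1,0,0,0,1,0,0,-4,0,0,0,1,0,0,-4,0,0,0,1,0,0,0,0,0,0])

```text
time: 5.08
tool_pos: [0.4649, -0.095, 0.1072]
tcp_rot: [2.104, 2.324, 0.006]
wrist_force: [-0.3, -0.5, -1.5]
width: 0.226
grip_force: 108.1
```

Run:
```python
from h import *
s=read_state();print(s["time"],s["tool_pos"],s["wrist_force"],s["torque"])
im=read_camera("wrist");np.save("pics/w2.npy",im);c=calibration("wrist");np.save("pics/w2c.npy",c,allow_pickle=True)
im2=read_camera("side")
o=np.hstack([g(im,1.8)[:,60:460],g(cv2.resize(im2[80:272,120:320],(400,384)))]);cv2.imwrite("pics/w2.png",o[:,:,::-1])
```

```text
5.075 [ 0.46491783 -0.09502648  0.10724749] [-0.30401858 -0.46986567 -1.46298467] [ 0.06009387 -0.02792911 -0.02451523]
```

View pics/w2.png

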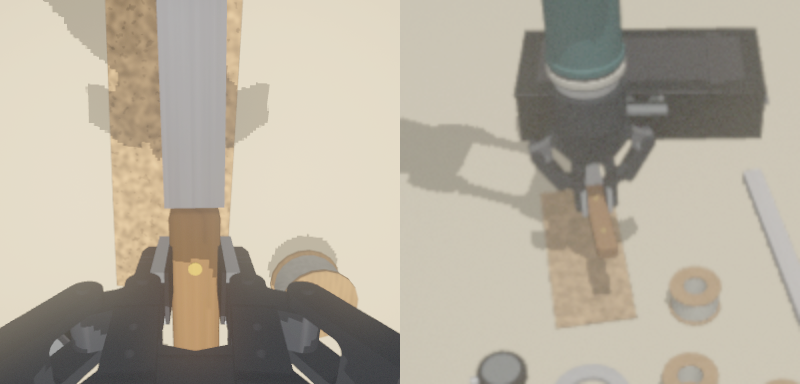

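Call:
move_arm(series=[1,0,0,0,0,0,5.6,1,0,0,0,0,0,5.7,1,4.2,2.1,0,0,0,0,1,4.2,2.2,0,0,0,0,1,0,0,3.6,0,0,0])

```text
time: 5.8
tool_pos: [0.5167, -0.0127, 0.0683]
tcp_rot: [2.322, 2.111, 0.007]
wrist_force: [-0.3, -0.3, -2.7]
width: 0.224
grip_force: 108.1
```

Call:
move_arm(series=[1,0,0,0,0,0,0,1,0,0,0,0,0,0,1,0,0,0,0,0,0])

```text
time: 6.18
tool_pos: [0.5133, -0.0154, 0.0681]
tcp_rot: [2.328, 2.108, 0.001]
wrist_force: [-0.6, -0.6, -1.9]
width: 0.228
grip_force: 108.1
```

Run:
```python
from h import *
u=np.array([.096,.995,0])
print(read_state()["tool_pos"],rel(np.array([.530,.130,.069])-.145*u,down(-5.5)))
A=read_camera("scene");B=read_camera("side")
np.save("pics/s3.npy",A);np.save("pics/d3.npy",B)
o=np.hstack([cv2.resize(g(A)[110:230,240:360],(400,400),interpolation=cv2.INTER_CUBIC),cv2.resize(g(B)[100:200,190:290],(400,400),interpolation=cv2.INTER_CUBIC)]);cv2.imwrite("pics/c3.png",o[:,:,::-1])
```

```text
[ 0.51328066 -0.01536904  0.06810295] (array([ 0.14,  0.27, -0.09]), array([ 0.1,  0. , -0.2]))
```

View pics/c3.png

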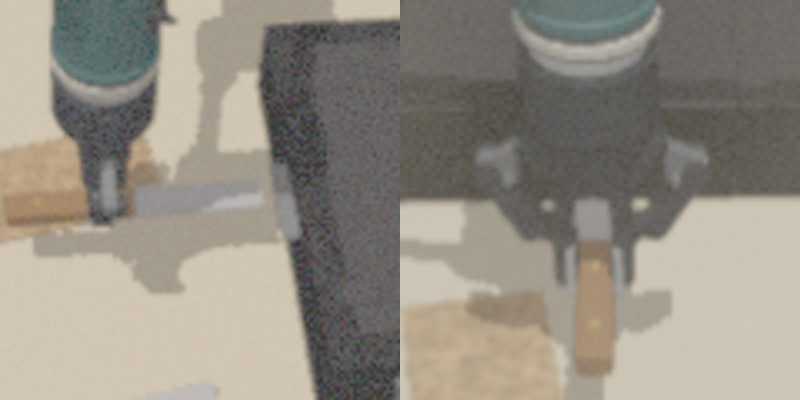

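Run:
```python
from h import *
c=calibration("scene");s=read_state()
M=R.from_rotvec(s["tcp_rot"]).as_matrix()
for dz in(.010,.005,.0014,-.005): # below TCP
    print(dz,proj(c,s["tool_pos"]+M@[.125,0,dz]).round(1))
print("slot/lip/sill",proj(c,[[.530,.130,.08],[.530,.130,.061],[.5287,.116,.061]]).round(1))
A=np.load("pics/s3.npy");h=cv2.cvtColor(A,cv2.COLOR_RGB2HSV)
print(A[164:175,314:332].mean(2).round().astype(int))
```

```text
0.01 [[317.9 169.8]]
0.005 [[318.  168.7]]
0.0014 [[318.2 167.9]]
-0.005 [[318.4 166.6]]
slot/lip/sill [[326.9 165.3]
 [326.1 169.4]
 [320.8 169.8]]
[[ 79  79  78  82  82  84  81  67  47  45  49  50  38  19  18  23  18  16]
 [ 79  77  76  79  83  85  84  68  47  48  48  45  44  34  16  18  25  11]
 [ 76  75  77  81  85  84  84  71  57  44  49  40  45  33  20  21  17  26]
 [ 81  78  80  95 100  87  83  73  55  50  46  52  47  40  26  23  27  22]
 [105 107 106 114 107  88  83  80  68  63  62  63  65  48  24  18  21  18]
 [121 120 122 121 108  93  84  84  73  67  70  71  71  62  40  19  20  23]
 [122 121 122 118 112  96  87  85  70  68  74  78  74  70  48  24  27  27]
 [116 112 113 108 100  92  87  84  72  66  73  75  73  70  51  23  26  30]
 [ 98  94  93  94  88  89  84  84  71  70  74  74  73  74  55  29  18  24]
 [ 85  84  85  81  84  86  84  81  77  71  79  77  76  74  54  30  21  26]
 [ 84  83  85  84  85  86  86  83  79  72  72  76  73  75  60  42  30  17]]
```

Call:
move_arm(series=[1,0,0.35,-0.2,0,0,0,1,1.5,0,0,0,0,0,1,1.5,0,0,0,0,0,1,0.5,0,0,0,0,0,1,0,0,0,0,0,0])

```text
time: 6.9
tool_pos: [0.5197, 0.0204, 0.0692]
tcp_rot: [-2.326, -2.112, 0.0]
wrist_force: [-0.4, 0.2, -1.7]
width: 0.223
grip_force: 108.0
```

Call:
move_arm(series=[1,1,0,0,0,0,0,1,1,0,0,0,0,0,1,1,0,0,0,0,0,1,0.2,0,0,0,0,0,1,0,0,0,0,0,0])

```text
time: 7.52
tool_pos: [0.5229, 0.0517, 0.0693]
tcp_rot: [2.327, 2.111, -0.0]
wrist_force: [0.6, -0.3, -1.9]
width: 0.223
grip_force: 108.0
```

Run:
```python
from h import *
s=read_state();print(s["time"],s["tool_pos"],s["wrist_force"],s["torque"])
A=read_camera("scene");B=read_camera("side")
o=np.hstack([cv2.resize(g(A)[110:230,240:360],(400,400),interpolation=cv2.INTER_CUBIC),cv2.resize(g(B)[80:180,190:290],(400,400),interpolation=cv2.INTER_CUBIC)]);cv2.imwrite("pics/c4.png",o[:,:,::-1])
```

```text
7.525 [0.52289067 0.05171011 0.06925051] [ 0.6424798  -0.28059095 -1.87137536] [ 0.00310677  0.01996883 -0.04654813]
```

Call:
move_arm(series=[1,0,0,-0.8,0,0,0,1,0.1,0,-0.9,0,0,0,1,0.2,0,-0.9,0,0,0,1,0.2,0,-0.9,0,0,0,1,0.3,0,-0.8,0,0,0])

```text
time: 8.25
tool_pos: [0.5238, 0.0595, 0.1131]
tcp_rot: [2.327, 2.11, 0.0]
wrist_force: [-1.1, -2.0, -4.6]
width: 0.224
grip_force: 107.9
```

Call:
move_arm(series=[1,0.3,0,-0.7,0,0,0,1,0.35,0,-0.7,0,0,0,1,0.4,0,-0.65,0,0,0,1,0.5,0,-0.6,0,0,0,1,0.5,0,-0.6,0,0,0])

```text
time: 8.88
tool_pos: [0.5259, 0.0802, 0.1453]
tcp_rot: [2.327, 2.11, 0.0]
wrist_force: [0.1, -2.4, -3.4]
width: 0.229
grip_force: 107.9
```

Run:
```python
from h import *
s=read_state();print(s["time"],s["tool_pos"],s["tcp_rot"],s["wrist_force"],s["torque"])
A=read_camera("scene");B=read_camera("side")
o=np.hstack([cv2.resize(g(A)[90:240,260:410],(400,400),interpolation=cv2.INTER_CUBIC),cv2.resize(g(B)[40:190,170:320],(400,400),interpolation=cv2.INTER_CUBIC)]);cv2.imwrite("pics/c5.png",o[:,:,::-1])
```

```text
8.875 [0.52586442 0.0802111  0.1452693 ] [2.32749326e+00 2.10982521e+00 3.68489027e-04] [ 0.13498477 -2.35493806 -3.35723379] [-0.49819594  0.09644348  0.03347563]
```

View pics/c5.png

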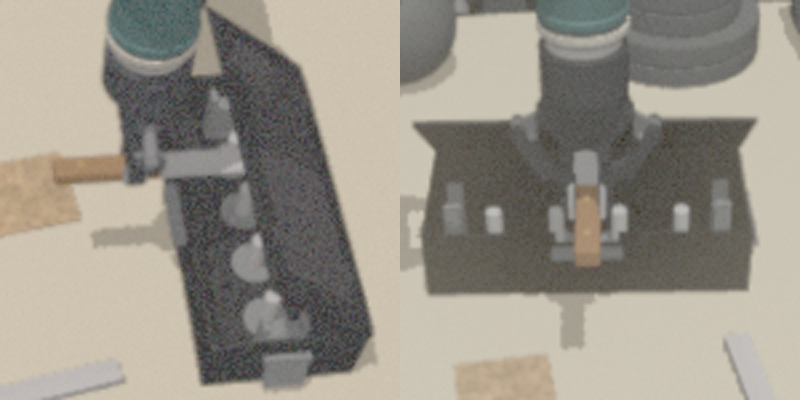

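Call:
move_arm(series=[1,0.95,0,-0.8,0,0,0,1,1,0,-0.75,0,0,0,1,1.1,0,-0.6,0,0,0,1,1.2,0,-0.5,0,0,0,1,1.3,0,-0.3,0,0,0])

```text
time: 9.6
tool_pos: [0.5316, 0.1362, 0.175]
tcp_rot: [2.327, 2.11, 0.002]
wrist_force: [-0.4, -1.4, -0.7]
width: 0.223
grip_force: 108.2
```

Call:
move_arm(series=[1,1.3,0,-0.2,0,0,0,1,1.1,0,0,0,0,0,1,1,0,0,0,0,0,1,0.7,0,0,0,0,0,1,0,0,0,0,0,0])

```text
time: 10.22
tool_pos: [0.535, 0.1766, 0.176]
tcp_rot: [-2.326, -2.11, 0.0]
wrist_force: [-0.3, -0.0, -2.2]
width: 0.227
grip_force: 108.1
```

Call:
move_arm(series=[1,0,0,0,0,0,0,1,0,0,0,0,0,0,1,-4,0,0,0,0,0,1,-6,0,0,0,0,0,1,-6,0,0,0,0,0])

```text
time: 10.85
tool_pos: [0.5193, 0.0153, 0.1765]
tcp_rot: [2.326, 2.111, 0.001]
wrist_force: [1.1, -0.4, -2.5]
width: 0.228
grip_force: 108.1
```

Run:
```python
from h import *
s=read_state();print(s["time"],s["tool_pos"],s["tcp_rot"],s["wrist_force"],s["torque"])
A=read_camera("scene");B=read_camera("side");np.save("pics/s6.npy",A);np.save("pics/d6.npy",B)
o=np.hstack([cv2.resize(g(A)[90:240,260:410],(400,400),interpolation=cv2.INTER_CUBIC),cv2.resize(g(B)[40:190,170:320],(400,400),interpolation=cv2.INTER_CUBIC)]);cv2.imwrite("pics/c6.png",o[:,:,::-1])
```

```text
10.85 [0.51931414 0.0152604  0.17651631] [2.32597558e+00 2.11086146e+00 8.78215366e-04] [ 1.14053133 -0.41500493 -2.53889227] [-0.03194563 -0.08367659  0.02468395]
```

View pics/c6.png

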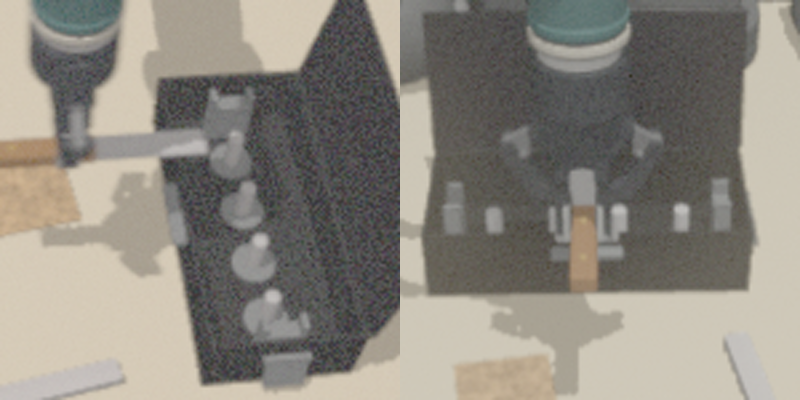

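Call:
move_arm(series=[1,0,0,0,0,0,-5,1,0,0,0,0,0,-5,1,-5.1,-3.7,0,0,0,0,1,-5.2,-3.6,0,0,0,0,1,0,0,5,0,0,0])

```text
time: 11.58
tool_pos: [0.458, -0.0944, 0.1303]
tcp_rot: [2.134, 2.292, 0.007]
wrist_force: [0.7, 0.9, -2.0]
width: 0.227
grip_force: 108.4
```

Call:
move_arm(series=[1,0,0,4,0,0,0,1,0,0,4,0,0,0,1,0,0,0,0,0,0,1,0,0,0,0,0,0])

```text
time: 12.08
tool_pos: [0.4563, -0.0906, 0.0475]
tcp_rot: [2.134, 2.304, 0.001]
wrist_force: [0.6, -0.2, -1.6]
width: 0.225
grip_force: 108.2
```

Run:
```python
from h import *
s=read_state();print(s["wrist_force"],rel((.454,-.093,.0150),down(4.5)))
S=calibration("scene");D=calibration("side")
A=np.load("pics/s6.npy");B=np.load("pics/d6.npy")
# tip markers: spindles bright tops in the side view (crop scale 400/150)
for i,p in enumerate([(494-400,209),(617-400,209),(681-400,208)]):
    print(i,plane(D,(170+p[0]*.375,40+p[1]*.375),.05))
for p in[(235,136),(249,186),(260,240),(272,297)]:
    print(plane(S,(260+p[0]*.375,90+p[1]*.375),.05))
```

```text
[ 0.62515324 -0.22148435 -1.5879061 ] (array([-0.22, -0.26,  3.25]), array([ 0.1,  0. , -0.1]))
0 [[0.44006646 0.21886796 0.05      ]]
1 [[0.56473423 0.2052698  0.05      ]]
2 [[0.62975551 0.20039962 0.05      ]]
[[0.44104889 0.21652597 0.05      ]]
[[0.5046975  0.21351425 0.05      ]]
[[0.56913    0.20660571 0.05      ]]
[[0.63361436 0.20030047 0.05      ]]
```

Call:
move_arm(series=[1,-0.2,-0.25,2,0,0,0,1,0,0,1,0,0,0,1,0,0,0.25,0,0,0,1,0,0,0,0,0,0,3.5,0,0,0,0,0,0])

```text
time: 12.7
tool_pos: [0.4538, -0.0929, 0.0146]
tcp_rot: [2.134, 2.304, 0.001]
wrist_force: [-0.0, -0.6, 0.2]
width: 0.401
grip_force: 0.0
```

Call:
move_arm(series=[4.5,0,0,0,0,0,0,4.5,0,0,0,0,0,0,4.5,0,0,-2,0,0,0,4.5,0,0,-4,0,0,0,4.5,0,0,-5,0,0,0])

```text
time: 13.32
tool_pos: [0.4516, -0.0924, 0.1239]
tcp_rot: [-2.133, -2.303, 0.002]
wrist_force: [0.9, -0.3, 0.2]
width: 0.52
grip_force: 0.0
```

Run:
```python
from h import *
# next: look over box from above
s=read_state();print(s["time"],s["tool_pos"],s["wrist_force"])
print(rel((.44,-.20,.30),down(0)))
print(rel((.54,-.30,.35),down(0)))
```

```text
13.325 [ 0.45164214 -0.09242446  0.12386817] [ 0.9308047  -0.26755702  0.17740177]
(array([-10.62,  -2.03, -17.62]), array([-0.2, -0. ,  4.4]))
(array([-21.35,   7.16, -22.65]), array([-0.2, -0. ,  4.4]))
```

Call:
move_arm(series=[8.5,0,0,-3,0,0,4.4,8.5,-4.2,2.9,-3,0,0,0,8.5,-4.2,2.9,-3,0,0,0,8.5,-4.2,2.9,-3,0,0,0,8.5,0,0,-5.5,0,0,0])

```text
time: 13.95
tool_pos: [0.5399, -0.221, 0.2967]
tcp_rot: [-2.221, -2.215, 0.004]
wrist_force: [0.6, 0.4, 0.2]
width: 0.994
grip_force: 0.0
```

Call:
move_arm(series=[8.5,0,0,0,0,0,0,8.5,0,0,0,0,0,0])

```text
time: 14.2
tool_pos: [0.5397, -0.2187, 0.2987]
tcp_rot: [2.222, 2.221, 0.0]
wrist_force: [0.5, -0.2, -0.0]
width: 0.995
grip_force: 0.0
```

```bash
cat >> h.py <<'E'
def rings(im,c,z=.036,amin=150):
    """top flanges: brown ring with hole -> world centre on plane z (hole and outer ellipse)"""
    m=cv2.inRange(cv2.cvtColor(im,cv2.COLOR_RGB2HSV),(8,70,50),(22,255,255))
    m=cv2.morphologyEx(m,cv2.MORPH_OPEN,np.ones((3,3),np.uint8))
    cs,hi=cv2.findContours(m,cv2.RETR_CCOMP,cv2.CHAIN_APPROX_NONE);out=[]
    for i,k in enumerate(cs):
        if hi[0][i][3]>=0 and len(k)>14:
            (x,y),(a,b),_=cv2.fitEllipse(k);p=cs[hi[0][i][3]];A=cv2.contourArea(p)
            if b/a<1.9 and A<12*a*b:
                e=cv2.fitEllipse(cv2.convexHull(p))
                out.append(((round(x,1),round(y,1)),(round(a),round(b)),[round(v,1) for v in e[0]],plane(c,(x,y),z)[0].round(4).tolist(),plane(c,e[0],z)[0].round(4).tolist()))
    return out
E
python3 - <<'E'
from h import *
s=read_state();c=calibration("wrist");im=read_camera("wrist");np.save("pics/w7.npy",im);np.save("pics/w7c.npy",c,allow_pickle=True)
print(s["time"],s["tool_pos"])
for r in rings(im,c):print(r)
cv2.imwrite("pics/w7.png",g(im,1.5)[:,:,::-1])
E
```

```text
14.2 [ 0.53968649 -0.21868918  0.29868011]
((177.9, 287.6), (13, 20), [180.4, 280.8], [0.4326, -0.3961, 0.036], [0.4368, -0.3855, 0.036])
((327.0, 239.8), (16, 19), [308.9, 221.1], [0.6336, -0.3247, 0.036], [0.6086, -0.2985, 0.036])
((295.4, 210.7), (19, 19), [308.9, 221.1], [0.5906, -0.2842, 0.036], [0.6086, -0.2985, 0.036])
((288.5, 194.2), (15, 28), [308.9, 221.1], [0.5812, -0.2623, 0.036], [0.6086, -0.2985, 0.036])
((275.0, 110.5), (20, 22), [275.1, 110.4], [0.5626, -0.1599, 0.036], [0.5627, -0.1599, 0.036])
```

View pics/w7.png

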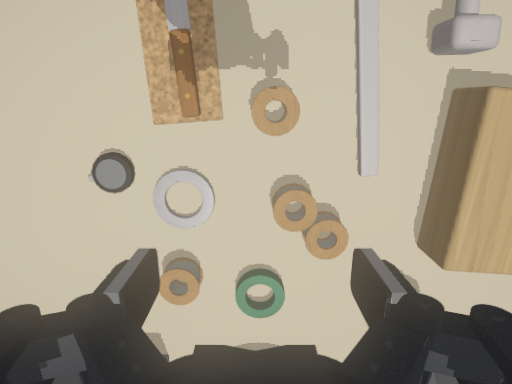

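Call:
move_arm(series=[8.5,0,0,1.5,0,0,-10.6,8.5,0,0,1.5,0,0,-10.6,8.5,0,0,1.5,0,0,-10.6,8.5,0,0,1.5,0,0,-10.6,8.5,0,0,1.5,0,0,-10.6])

```text
time: 14.88
tool_pos: [0.5384, -0.2177, 0.2211]
tcp_rot: [-0.986, -2.979, -0.001]
wrist_force: [0.0, 0.2, 1.0]
width: 0.993
grip_force: 0.0
```

Call:
move_arm(series=[8.5,0,0,1.5,0,0,-10.6,8.5,0,0,1.5,0,0,-10.6,8.5,0,0,1.5,0,0,-10.6,8.5,-1.75,6,1.5,0,0,0,8.5,0,0,0,0,0,0])

```text
time: 15.5
tool_pos: [0.5602, -0.1582, 0.1605]
tcp_rot: [-0.137, -3.132, -0.005]
wrist_force: [-0.3, -0.1, -0.5]
width: 0.997
grip_force: 0.0
```

Run:
```python
from h import *
s=read_state();c=calibration("wrist");im=read_camera("wrist");np.save("pics/w8.npy",im)
print(s["time"],s["tool_pos"])
R_=rings(im,c)
for r in R_:print(r)
cv2.imwrite("pics/w8.png",g(im,1.5)[:,:,::-1])
c7=np.load("pics/w7c.npy",allow_pickle=True).item()
for r in R_:print(tri([(c7,(275.1,110.4)),(c,r[2])]))
```

```text
15.5 [ 0.56018719 -0.15819071  0.16051539]
((110.4, 239.0), (21, 32), [101.1, 250.0], [0.5909, -0.2858, 0.036], [0.6004, -0.2962, 0.036])
((128.2, 221.9), (39, 51), [101.1, 250.0], [0.5769, -0.2675, 0.036], [0.6004, -0.2962, 0.036])
((252.7, 194.3), (28, 30), [252.8, 191.6], [0.5621, -0.1606, 0.036], [0.5598, -0.1603, 0.036])
(array([ 0.53104175, -0.16747531,  0.24610425]), [0.0233, 0.0233])
(array([ 0.53104175, -0.16747531,  0.24610425]), [0.0233, 0.0233])
(array([ 0.56354753, -0.16045956,  0.02189508]), [0.0002, 0.0002])
```

Call:
move_arm(series=[8.5,-0.2,-0.2,5,0,0,0,8.5,0,0,5,0,0,0,8.5,0,0,3,0,0,0,8.5,0,0,1.8,0,0,0,5,0,0,0,0,0,0], grip_force=30)

```text
time: 16.18
tool_pos: [0.5625, -0.1644, 0.0149]
tcp_rot: [-0.143, -3.135, -0.001]
wrist_force: [0.3, 0.8, 0.5]
width: 0.811
grip_force: 0.0
```

Call:
move_arm(series=[5,0,0,0,0,0,0,5,0,0,0,0,0,0,5,0,0,0,0,0,0,5,0,0,-2,0,0,0,5,0,0,-5,0,0,0])

```text
time: 16.8
tool_pos: [0.5615, -0.1635, 0.0852]
tcp_rot: [-0.143, -3.133, -0.003]
wrist_force: [0.7, -0.4, 0.1]
width: 0.664
grip_force: 32.5
```

Call:
move_arm(series=[5,0,0,-5,0,0,0,5,0,0,-2,0,0,0,5,0,0,0,0,0,0])

```text
time: 17.18
tool_pos: [0.5653, -0.1648, 0.1588]
tcp_rot: [0.143, 3.134, -0.002]
wrist_force: [-0.2, -0.3, -1.2]
width: 0.665
grip_force: 32.5
```

Run:
```python
from h import *
s=read_state();c=calibration("wrist");im=read_camera("wrist");np.save("pics/w9.npy",im)
print(s["time"],s["tool_pos"],s["wrist_force"])
for r in rings(im,c,s["tool_pos"][2]+.024):print(r,rel(r[3]))
cv2.imwrite("pics/w9.png",g(im,1.5)[:,:,::-1])
```

```text
17.175 [ 0.56528482 -0.16479713  0.15876978] [-0.176958   -0.25399146 -1.18225246]
((254.8, 286.0), (44, 68), [254.3, 268.7], [0.5622, -0.1652, 0.1828], [0.5548, -0.1648, 0.1828]) [ 0.15 -0.1  -2.64]
((254.6, 245.0), (83, 100), [254.3, 268.7], [0.5452, -0.1638, 0.1828], [0.5548, -0.1648, 0.1828]) [ 1.85 -0.12 -2.65]
((117.3, 231.9), (21, 33), [108.3, 246.2], [0.5356, -0.2131, 0.1828], [0.5409, -0.2176, 0.1828]) [ 2.36 -5.12 -2.65]
```

View pics/w9.png

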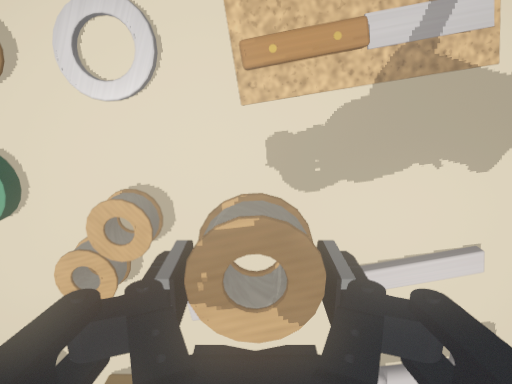

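Call:
move_arm(series=[5,-0.65,6.1,0,0,0,0,5,-0.65,6.1,0,0,0,0,5,-0.65,6.1,0,0,0,0,5,-0.65,6.1,0,0,0,0,5,-0.6,6.1,0,0,0,0])

```text
time: 17.85
tool_pos: [0.6216, 0.138, 0.1526]
tcp_rot: [-0.143, -3.133, 0.002]
wrist_force: [1.9, -0.2, -1.2]
width: 0.666
grip_force: 32.6
```

Call:
move_arm(series=[5,-0.6,6.1,0,0,0,0,5,0,0.4,0,0,0,0,5,0,0,0,0,0,0,5,0,0,0,0,0,0])

```text
time: 18.35
tool_pos: [0.6344, 0.199, 0.1546]
tcp_rot: [-0.145, -3.136, 0.002]
wrist_force: [0.1, 0.0, -0.9]
width: 0.666
grip_force: 32.7
```

```bash
cat >> h.py <<'E'
def look(n=4):
    """n wrist pictures; mean picture, mean TCP pose, camera-in-tool as averaged calibration dict"""
    P=[];Q=[];I=[];T=[]
    for _ in range(n):
        s=read_state();c=calibration("wrist");Rt=R.from_rotvec(s["tcp_rot"]).as_matrix();Rc=R.from_rotvec(c["rvec"]).as_matrix()
        P.append(s["tool_pos"]);Q.append(s["tcp_rot"]*np.sign(s["tcp_rot"][1]));T.append(np.r_[Rt.T@(-Rc.T@c["tvec"]-s["tool_pos"]),R.from_matrix(Rc@Rt).as_rotvec()])
        I.append(read_camera("wrist").astype(float))
    t=np.mean(T,0);rv=t[3:];c=dict(c);c["rvec"]=rv;c["tvec"]=-R.from_rotvec(rv).as_matrix()@t[:3]
    return np.mean(I,0).astype(np.uint8),np.mean(P,0),np.mean(Q,0),c,np.std(P,0),t
def hidz(c,uv,zt): # pixel -> point in tool frame at tool z = zt
    return plane(c,uv,zt)[0]
E
python3 - <<'E'
from h import *
np.set_printoptions(precision=4,suppress=True)
im,p,q,c,sd,t=look();np.save("pics/w10.npy",im);np.save("pics/ct.npy",c,allow_pickle=True)
s=read_state()["time"]
print(s,p,q,sd,t)
print("held",hidz(c,(256,279),-.0225))
cv2.imwrite("pics/w10.png",g(im,2)[:,:,::-1])
E
```

```text
18.55 [0.6348 0.199  0.1553] [ 0.1454  3.1367 -0.0012] [0.0003 0.0001 0.0005] [ 0.0705 -0.0007 -0.1345  0.2182  0.2196 -1.5603]
held [ 0.005  -0.0003 -0.0225]
```

View pics/w10.png

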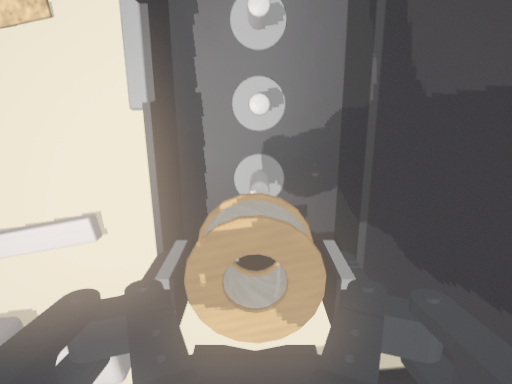

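Run:
```python
from h import *
np.set_printoptions(precision=4,suppress=True)
c=np.load("pics/ct.npy",allow_pickle=True).item();im=np.load("pics/w10.npy")
for uv in[(258,18),(259,104),(259,178)]:print("foot",hidz(c,uv,.1493-.0015))
for uv in[(258.5,6),(259,104)]:print("top",hidz(c,uv,.1053))
```

```text
foot [0.1338 0.0017 0.1478]
foot [0.0686 0.0027 0.1478]
foot [0.0055 0.0028 0.1478]
top [0.1315 0.0017 0.1053]
top [0.0689 0.0022 0.1053]
```

Call:
move_arm(series=[5,0.05,0.25,4,0,0,0,5,0,0,3,0,0,0,5,0,0,2,0,0,0,5,0,0,2,0,0,0,5,0,0,1,0,0,0])

```text
time: 19.18
tool_pos: [0.6396, 0.203, 0.0447]
tcp_rot: [0.143, 3.13, 0.002]
wrist_force: [-11.4, -3.8, 30.1]
width: 0.662
grip_force: 30.3
```

Call:
move_arm(series=[5,0,0,0.8,0,0,0,5,0,0,0.4,0,0,0,5,0,0,0,0,0,0])

```text
time: 19.55
tool_pos: [0.6347, 0.2027, 0.0235]
tcp_rot: [-0.143, -3.137, 0.001]
wrist_force: [0.4, -0.4, -1.6]
width: 0.658
grip_force: 34.3
```

Call:
move_arm(series=[5,0,0,0.3,0,0,0,7,0,0,0,0,0,0,7,0,0,0,0,0,0,7,0,0,-3,0,0,0,7,0,0,-5,0,0,0])

```text
time: 20.18
tool_pos: [0.6329, 0.2026, 0.0992]
tcp_rot: [-0.142, -3.133, 0.003]
wrist_force: [1.3, -0.0, 0.1]
width: 0.819
grip_force: 0.0
```

Call:
move_arm(series=[8,0,0,-5,0,0,0,8,0,0,-1,0,0,0,8,0,0,0,0,0,0])

```text
time: 20.55
tool_pos: [0.6356, 0.2034, 0.1623]
tcp_rot: [0.143, 3.136, 0.001]
wrist_force: [0.2, -1.0, -0.6]
width: 0.938
grip_force: 0.0
```

Run:
```python
from h import *
np.set_printoptions(precision=4,suppress=True)
im,p,q,c,sd,t=look(2);np.save("pics/w11.npy",im)
print(read_state()["time"],p)
for r in rings(im,c,p[2]-.042):print(r)
d=read_camera("side")
o=np.hstack([g(im,2)[80:384,100:420],cv2.resize(g(d)[100:170,230:310],(347,304),interpolation=cv2.INTER_CUBIC)]);cv2.imwrite("pics/w11.png",o[:,:,::-1])
```

```text
20.65 [0.6351 0.2032 0.1613]
((253.6, 180.7), (32, 33), [253.7, 180.9], [0.0099, -0.0018, 0.1193], [0.0097, -0.0017, 0.1193])
```

View pics/w11.png

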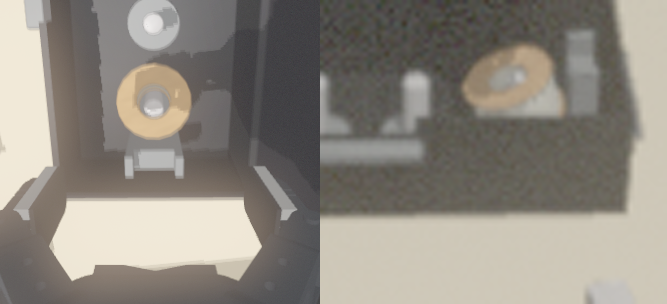

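Call:
move_arm(series=[3,-0.6,0,3,0,0,0,3,0,0,4,0,0,0,3,0,0,1.5,0,0,0,3,0,0,0.8,0,0,0,3,0,0,0,0,0,0])

```text
time: 21.32
tool_pos: [0.6411, 0.2027, 0.0681]
tcp_rot: [-0.143, -3.138, 0.0]
wrist_force: [-0.5, 0.4, -0.3]
width: 0.353
grip_force: 0.0
```

Call:
move_arm(series=[3,0,0,0.5,0,0,0,3,0,0,0,0,0,0])

```text
time: 21.58
tool_pos: [0.6416, 0.2028, 0.064]
tcp_rot: [0.143, 3.137, 0.001]
wrist_force: [0.4, -0.3, 0.6]
width: 0.354
grip_force: 0.0
```

Call:
move_arm(series=[3,0,0,0.4,0,0,0,3,0,0,0,0,0,0])

```text
time: 21.82
tool_pos: [0.6408, 0.2026, 0.059]
tcp_rot: [-0.143, -3.138, 0.0]
wrist_force: [-0.2, -0.8, 0.7]
width: 0.351
grip_force: 0.0
```

Call:
move_arm(series=[3,0,0,0.3,0,0,0,3,0,0,0,0,0,0])

```text
time: 22.08
tool_pos: [0.6408, 0.2025, 0.0558]
tcp_rot: [-0.143, -3.138, 0.0]
wrist_force: [-0.5, -0.1, 0.4]
width: 0.353
grip_force: 0.0
```

Call:
move_arm(series=[3,0,0,0.3,0,0,0,3,0,0,0,0,0,0])

```text
time: 22.32
tool_pos: [0.6408, 0.2025, 0.0528]
tcp_rot: [-0.143, -3.138, 0.0]
wrist_force: [0.3, 0.3, 0.3]
width: 0.349
grip_force: 0.0
```

Call:
move_arm(series=[3,0,0,0.3,0,0,0,3,0,0,0,0,0,0])

```text
time: 22.58
tool_pos: [0.6408, 0.2026, 0.0498]
tcp_rot: [-0.143, -3.138, 0.0]
wrist_force: [0.5, 0.2, 0.0]
width: 0.352
grip_force: 0.0
```

Call:
move_arm(series=[3,0,0,0.3,0,0,0,3,0,0,0,0,0,0])

```text
time: 22.82
tool_pos: [0.6411, 0.2027, 0.0496]
tcp_rot: [-0.143, -3.138, 0.0]
wrist_force: [-6.4, -2.3, 12.3]
width: 0.351
grip_force: 5.9
```

Call:
move_arm(series=[3,0,0,0.2,0,0,0,3,0,0,0,0,0,0])

```text
time: 23.08
tool_pos: [0.6412, 0.2027, 0.0495]
tcp_rot: [-0.143, -3.138, 0.0]
wrist_force: [-9.1, -3.0, 20.9]
width: 0.352
grip_force: 10.5
```

Run:
```python
from h import *
im=read_camera("side");d=read_camera("scene");np.save("pics/d12.npy",im);np.save("pics/s12.npy",d)
for n,i in(("side",im),("scene",d)):
    c=calibration(n);m=cv2.inRange(cv2.cvtColor(i,cv2.COLOR_RGB2HSV),(6,70,30),(22,255,255))
    u,v=proj(c,[.632,.2003,.042])[0].round().astype(int);print(n,u,v)
    for r in m[v-12:v+13,u-18:u+19]:print(''.join('#' if x else '.' for x in r))
```

```text
side 276 120
.....................................
.....................................
.....................................
.....................................
.....................................
...............#.....................
............######...................
..........########...................
.........########..........#.........
........#######...........##.........
.......########...........###........
.......#######............###........
.......#######............###........
.......#######............###........
.......########...........###........
........#########.........###........
........##########......####.........
..........#################..........
...........###############...........
............###..............#.#....#
...................#..#..........##..
....................#...#.....#.#....
.................#...#......#..##..#.
.....................#.......#.......
................#.......#.####...#.#.
scene 361 202
.....................................
.....................................
.....................................
.....................................
.....................................
.......................##............
......................#####..........
.....................######..........
.....................######..........
.....................#####...........
......................####...........
.......................###...........
........##..............##...........
........##..............##...........
.......####.............##...........
......#####............####..........
......#####............####..........
......##.###....#....######..........
.....###..###....############........
......##..####...############........
.....###...###...###########.........
.....###....##.......................
......###............................
......####...........................
.......####..........................
```

Call:
move_arm(series=[3,0,0,-2,0,0,0,3,0,0,-5,0,0,0,8,0,0,-4,0,0,0,8,0,0,0,0,0,0])

```text
time: 23.68
tool_pos: [0.6447, 0.2036, 0.1612]
tcp_rot: [0.142, 3.129, 0.005]
wrist_force: [1.1, 0.1, 0.1]
width: 0.764
grip_force: 0.0
```

```bash
cat >> h.py <<'E'
def show(m,u,v,w=20,h=14):
    for r in m[int(v)-h:int(v)+h+1,int(u)-w:int(u)+w+1]:print(''.join('#' if x else '.' for x in r))
def brown(i): return cv2.inRange(cv2.cvtColor(i,cv2.COLOR_RGB2HSV),(6,70,30),(22,255,255))
E
python3 - <<'E'
from h import *
np.set_printoptions(precision=4,suppress=True)
im,p,q,c,sd,t=look(2);np.save("pics/w12.npy",im);print(p)
for r in rings(im,c,p[2]-.042):print(r)
i=read_camera("side");c=calibration("side");show(brown(i),*proj(c,[.632,.2003,.042])[0])
E
```

```text
[0.6438 0.2034 0.1598]
((61.0, 304.6), (5, 8), [75.0, 305.1], [-0.1039, -0.1753, 0.1178], [-0.1043, -0.1624, 0.1178])
((252.2, 176.6), (29, 32), [252.7, 174.6], [0.0136, -0.0029, 0.1178], [0.0152, -0.0025, 0.1178])
.........................................
.........................................
.........................................
.........................................
.........................................
.........................................
.........................................
....................###.#..#.............
..............#############..............
............#################............
...........###################...........
..........#######....#########...........
..........#######.....#########..........
.........#######.......########..........
.........#######.........######..........
.........#######.........######..........
.........########......########..........
..........#####################........#.
...........###################........###
............#################............
..............##############...........##
...............###########...........#...
..................................#..#...
...........................#.......#...#.
....................#.......#..##........
.....................#..#...#.....#.....#
...........#....#...#......#.#..#.#....#.
................#...........#..#.........
..........................##..#...#......
```

Call:
move_arm(series=[8.5,1.4,-5.6,0,0,0,0,8.5,1.4,-5.6,0,0,0,0,8.5,1.4,-5.6,0,0,0,0,8.5,1.4,-5.6,0,0,0,0,8.5,1.4,-5.6,0,0,0,0])

```text
time: 24.45
tool_pos: [0.5437, -0.0712, 0.1531]
tcp_rot: [-0.142, -3.135, -0.0]
wrist_force: [0.7, -0.7, -0.0]
width: 0.996
grip_force: 0.0
```

Call:
move_arm(series=[8.5,1.4,-5.6,0,0,0,0,8.5,1.4,-5.6,0,0,0,0,8.5,1.4,-5.6,0,0,0,0,8.5,1.4,-5.6,0,0,0,0,8.5,1.4,-5.6,0,0,0,0])

```text
time: 25.08
tool_pos: [0.4488, -0.3431, 0.1531]
tcp_rot: [-0.143, -3.136, -0.003]
wrist_force: [0.8, -0.2, 0.3]
width: 0.997
grip_force: 0.0
```

Call:
move_arm(series=[8.5,1.4,-5.6,0,0,0,0,8.5,0,0,0,0,0,0,8.5,0,0,0,0,0,0])

```text
time: 25.45
tool_pos: [0.4308, -0.3958, 0.1533]
tcp_rot: [-0.145, -3.136, -0.005]
wrist_force: [1.1, 0.4, 0.5]
width: 0.997
grip_force: 0.0
```

```bash
cat >> h.py <<'E'
def flange(im,c,col0=256,D=.058,box=None):
    """flat ring of diameter D seen by wrist cam: widest row span of the brown blob near column col0 -> tool-frame centre"""
    m=brown(im)
    n,l,s,ce=cv2.connectedComponentsWithStats(cv2.morphologyEx(m,cv2.MORPH_OPEN,np.ones((3,3),np.uint8)))
    k=min((i for i in range(1,n) if s[i][4]>800),key=lambda i:abs(ce[i][0]-col0)+abs(ce[i][1]-(box or 250)))
    ys,xs=np.where(l==k);rows=np.unique(ys);sp=np.array([(y,xs[ys==y].min(),xs[ys==y].max()) for y in rows])
    w=sp[:,2]-sp[:,1]+1;b=sp[w>=w.max()-1];y=b[:,0].mean();u0,u1=b[:,1].mean(),b[:,2].mean()+1
    a,bb=und(c,[(u0,y),(u1,y)]);Z=D/(bb[0]-a[0]);mid=(a+bb)/2;Rm=R.from_rotvec(c["rvec"]).as_matrix()
    return (Rm.T@(np.r_[mid,1]*Z-c["tvec"])).round(4),(round(u0),round(u1),round(y)),int(b[0,0]),int(b[-1,0])
E
python3 - <<'E'
from h import *
np.set_printoptions(precision=4,suppress=True)
im,p,q,c,sd,t=look(2);np.save("pics/w13.npy",im);print(read_state()["time"],p,q)
for r in rings(im,c,p[2]-.036):print(r)
print(flange(im,c,256,box=190))
c9=np.load("pics/ct.npy",allow_pickle=True).item();print("D held",flange(np.load("pics/w10.npy"),c9,box=270))
E
```

```text
25.55 [ 0.431  -0.3956  0.1535] [0.1435 3.1361 0.0042]
((255.8, 194.9), (29, 31), [255.8, 192.1], [-0.0014, -0.0, 0.1175], [0.001, -0.0, 0.1175])
(array([-0.0014,  0.0003,  0.1173]), (220, 293, 195), 191, 199)
D held (array([ 0.018 , -0.006 , -0.0352]), (153, 325, 264), 263, 265)
```

Call:
move_arm(series=[8.5,-0.15,0,5,0,0,0,8.5,0,0,5,0,0,0,8.5,0,0,3,0,0,0,8.5,0,0,1.2,0,0,0,8.5,0,0,0,0,0,0], grip_force=60)

```text
time: 26.18
tool_pos: [0.4335, -0.3958, 0.0128]
tcp_rot: [-0.141, -3.137, -0.001]
wrist_force: [0.1, 0.3, -0.6]
width: 0.997
grip_force: 0.0
```

Call:
move_arm(series=[4,0,0,0,0,0,0,4,0,0,0,0,0,0,4,0,0,0,0,0,0,4,0,0,0,0,0,0,4,0,0,0,0,0,0])

```text
time: 26.8
tool_pos: [0.4348, -0.3984, 0.0158]
tcp_rot: [0.143, 3.135, -0.004]
wrist_force: [0.4, 0.8, 6.8]
width: 0.67
grip_force: 64.1
```

Call:
move_arm(series=[4,0,0,-1,0,0,0,4,0,0,-4,0,0,0,4,0,0,-5,0,0,0,4,0,0,-4,0,0,0,4,0,0,0,0,0,0])

```text
time: 27.42
tool_pos: [0.4356, -0.3995, 0.159]
tcp_rot: [0.143, 3.131, -0.011]
wrist_force: [0.6, -0.4, -0.4]
width: 0.669
grip_force: 64.1
```

Run:
```python
from h import *
np.set_printoptions(precision=4,suppress=True)
im,p,q,c,sd,t=look(2);np.save("pics/w14.npy",im);print(read_state()["time"],p,read_state()["wrist_force"])
print(flange(im,c,256,box=270))
m=brown(im)
for y in range(215,345,8):print(y,''.join('#' if x else '.' for x in m[y,130:390:3]))
```

```text
27.525 [ 0.4349 -0.3988  0.1576] [-0.6223 -0.2821 -1.3671]
(array([ 0.0082, -0.0009, -0.0309]), (173, 335, 283), 276, 291)
215 ..........................###.......###########........###.............................
223 ........................###..##########################...##...........................
231 .......................##.################################.##..........................
239 .......................#######################################.........................
247 ...................##############################################......................
255 .................######################.......####################.....................
263 ................####################............####################...................
271 ................################....############....################...................
279 ...............################......................################..................
287 ...............#################....................#################..................
295 ...............##################..................#################...................
303 ................###.################............################.#.##..................
311 ................##....#########################################...###..................
319 ................#......######################################......#...................
327 ...........................###############################.............................
335 ...............................######################............#.....................
343 ..........................................##...................###.....................
```

```bash
cat >> h.py <<'E'
def heldfit(im,c,r0=308,r1=338):
    m=brown(im);P=[]
    for y in range(r0,r1):
        k=256
        L=[x for x in range(140,256) if m[y,x:x+6].all()];
        run=lambda d:next(x for x in range(256,256+d*130,d) if not m[y,x] and not m[y,x+d] and abs(x-256)>25)
        if m[y,230:282].mean()>.9:P+=[(run(-1)+1,y),(run(1),y)]
    P=np.array(P,float);out=[]
    for z in np.arange(-.026,-.009,.003):
        q=plane(c,P,z)[:,:2];A=np.c_[2*q,np.ones(len(q))];s=np.linalg.lstsq(A,(q**2).sum(1),rcond=None)[0];r=np.sqrt(s[2]+s[0]**2+s[1]**2)
        out.append((round(z,4),s[:2].round(4).tolist(),round(r,4),round(np.abs(np.hypot(*(q-s[:2]).T)-r).max(),4)))
    return P,out
E
python3 - <<'E'
from h import *
c=np.load("pics/ct.npy",allow_pickle=True).item()
for f in("w10","w14"):
    P,o=heldfit(np.load(f"pics/{f}.npy"),c)
    print(f,len(P),P[:2].tolist(),P[-2:].tolist());[print(x) for x in o]
E
```

```text
w10 60 [[192.0, 308.0], [318.0, 308.0]] [[227.0, 337.0], [285.0, 337.0]]
(np.float64(-0.026), [0.0046, -0.0006], np.float64(0.0262), np.float64(0.0002))
(np.float64(-0.023), [0.0028, -0.0006], np.float64(0.0269), np.float64(0.0002))
(np.float64(-0.02), [0.001, -0.0006], np.float64(0.0276), np.float64(0.0003))
(np.float64(-0.017), [-0.0009, -0.0006], np.float64(0.0283), np.float64(0.0003))
(np.float64(-0.014), [-0.0027, -0.0006], np.float64(0.0291), np.float64(0.0003))
(np.float64(-0.011), [-0.0045, -0.0006], np.float64(0.0298), np.float64(0.0003))
w14 60 [[192.0, 308.0], [319.0, 308.0]] [[226.0, 337.0], [285.0, 337.0]]
(np.float64(-0.026), [0.0051, -0.0006], np.float64(0.0267), np.float64(0.0003))
(np.float64(-0.023), [0.0033, -0.0006], np.float64(0.0274), np.float64(0.0003))
(np.float64(-0.02), [0.0015, -0.0006], np.float64(0.0282), np.float64(0.0003))
(np.float64(-0.017), [-0.0003, -0.0006], np.float64(0.0289), np.float64(0.0003))
(np.float64(-0.014), [-0.0021, -0.0006], np.float64(0.0297), np.float64(0.0003))
(np.float64(-0.011), [-0.0039, -0.0006], np.float64(0.0304), np.float64(0.0003))
```

Call:
move_arm(series=[4,-0.75,6.1,0,0,0,0,4,-0.75,6.1,0,0,0,0,4,-0.75,6.1,0,0,0,0,4,-0.75,6.1,0,0,0,0,4,-0.75,6.1,0,0,0,0])

```text
time: 28.15
tool_pos: [0.4968, -0.0944, 0.1511]
tcp_rot: [-0.143, -3.135, -0.001]
wrist_force: [0.3, 0.2, -0.2]
width: 0.665
grip_force: 64.2
```

Call:
move_arm(series=[4,-0.75,6.1,0,0,0,0,4,-0.75,6.1,0,0,0,0,4,-0.75,6.1,0,0,0,0,4,-0.75,6.1,0,0,0,0,4,-0.75,6.1,0,0,0,0])

```text
time: 28.78
tool_pos: [0.5619, 0.2052, 0.1508]
tcp_rot: [-0.142, -3.135, 0.003]
wrist_force: [1.4, -0.2, -0.7]
width: 0.668
grip_force: 64.2
```

Call:
move_arm(series=[4,0,0.6,0,0,0,0,4,0,0,0,0,0,0,4,0,0,0,0,0,0,4,0,0,0,0,0,0])

```text
time: 29.28
tool_pos: [0.5636, 0.2081, 0.1529]
tcp_rot: [-0.146, -3.138, 0.001]
wrist_force: [0.9, -0.4, -0.6]
width: 0.67
grip_force: 64.3
```

```bash
cat >> h.py <<'E'
def discs(im,c,p):
    """grey round feet / spindle tops in the box: bright low-sat blobs -> tool coords at foot and top height"""
    h=cv2.cvtColor(im,cv2.COLOR_RGB2HSV)
    ex=np.zeros(im.shape[:2],np.uint8);ex[:,195:325]=1;ex[225:]=0
    m=((h[...,1]<60)&(h[...,2]>62)&(ex>0)).astype(np.uint8)
    n,l,s,ce=cv2.connectedComponentsWithStats(cv2.morphologyEx(m,cv2.MORPH_OPEN,np.ones((3,3),np.uint8)))
    return [(s[i].tolist(),ce[i].round(1).tolist()) for i in range(1,n) if s[i][4]>100]
E
python3 - <<'E'
from h import *
np.set_printoptions(precision=4,suppress=True)
im,p,q,c,sd,t=look(2);np.save("pics/w15.npy",im);print(read_state()["time"],p,q)
print([x for x in heldfit(im,c)[1]][3:5])
for b in discs(im,c,p):print(b)
gr=im.mean(2)
print(gr[20:220:6,257].round().astype(int).tolist())
for y in(60,104,140,178):print(y,gr[y,200:320:4].round().astype(int).tolist())
E
```

```text
29.375 [0.5637 0.2082 0.153 ] [ 0.1458  3.1378 -0.0006]
[(np.float64(-0.017), [-0.0126, -0.002], np.float64(0.0317), np.float64(0.0009)), (np.float64(-0.014), [-0.0148, -0.002], np.float64(0.0325), np.float64(0.0009))]
([195, 0, 88, 213, 14538], [236.1, 100.9])
([210, 199, 91, 26, 1084], [255.1, 210.6])
[198, 178, 94, 102, 140, 142, 141, 64, 64, 64, 65, 140, 143, 143, 110, 199, 202, 194, 144, 143, 69, 65, 65, 64, 141, 141, 135, 103, 105, 102, 112, 113, 115, 109]
60 [68, 67, 67, 67, 66, 65, 66, 66, 66, 66, 66, 66, 66, 65, 64, 63, 63, 62, 61, 61, 60, 59, 57, 56, 55, 54, 53, 52, 52, 50]
104 [72, 71, 71, 71, 70, 70, 70, 70, 147, 147, 146, 145, 144, 126, 120, 93, 92, 91, 90, 90, 54, 60, 58, 57, 56, 54, 53, 52, 51, 49]
140 [74, 74, 73, 74, 73, 72, 72, 71, 71, 71, 70, 69, 68, 68, 74, 65, 49, 42, 40, 40, 38, 37, 36, 35, 35, 33, 33, 32, 31, 31]
178 [34, 69, 69, 70, 69, 68, 67, 67, 115, 144, 143, 143, 142, 141, 90, 87, 88, 87, 87, 86, 35, 34, 34, 33, 32, 32, 31, 31, 29, 29]
```

Run:
```python
from h import *
np.set_printoptions(precision=4,suppress=True)
c=np.load("pics/ct.npy",allow_pickle=True).item();im=np.load("pics/w15.npy");gr=im.mean(2)
print("col257 rows 78-140",gr[78:142:2,257].round().astype(int).tolist(), "160-176",gr[156:176,257].round().astype(int).tolist())
z=.153-.006
for u in[(256,84),(256,136),(256,110),(256,163)]:print(u,hidz(c,u,z))
print("spindle top (bright 199)",[(r,int(gr[r,257])) for r in range(100,132,2)],[int(v) for v in gr[114,236:284:2]])
print(heldfit(im,c,314,338)[1][2:5],heldfit(im,c,314,338)[0][::6].tolist())
```

```text
col257 rows 78-140 [65, 65, 64, 58, 140, 143, 143, 143, 143, 143, 143, 144, 116, 110, 193, 197, 199, 202, 204, 202, 199, 198, 194, 183, 142, 144, 143, 143, 143, 143, 142, 69] 160-176 [66, 65, 64, 64, 64, 63, 71, 107, 141, 141, 141, 141, 141, 141, 141, 141, 141, 141, 141, 141]
(256, 84) [0.0844 0.0002 0.147 ]
(256, 136) [0.0423 0.0002 0.147 ]
(256, 110) [0.0638 0.0002 0.147 ]
(256, 163) [0.0191 0.0002 0.147 ]
spindle top (bright 199) [(100, 143), (102, 116), (104, 110), (106, 192), (108, 197), (110, 199), (112, 202), (114, 203), (116, 202), (118, 198), (120, 197), (122, 194), (124, 182), (126, 142), (128, 144), (130, 143)] [146, 146, 146, 145, 160, 213, 222, 217, 210, 205, 205, 201, 194, 190, 169, 92, 90, 89, 89, 98, 99, 116, 138, 61]
[(np.float64(-0.02), [-0.0107, -0.002], np.float64(0.0308), np.float64(0.0007)), (np.float64(-0.017), [-0.0129, -0.002], np.float64(0.0316), np.float64(0.0008)), (np.float64(-0.014), [-0.015, -0.002], np.float64(0.0324), np.float64(0.0008))] [[178.0, 314.0], [177.0, 317.0], [178.0, 320.0], [179.0, 323.0], [180.0, 326.0], [181.0, 329.0], [182.0, 332.0], [183.0, 335.0]]
```

Call:
move_arm(series=[4,-0.15,0.1,4,0,0,0,4,0,0,3,0,0,0,4,0,0,1,0,0,0,4,0,0,1,0,0,0,4,0,0,0,0,0,0])

```text
time: 30.0
tool_pos: [0.5657, 0.2105, 0.0634]
tcp_rot: [0.143, 3.138, 0.0]
wrist_force: [0.0, 0.1, 0.5]
width: 0.662
grip_force: 64.3
```

Call:
move_arm(series=[4,0,0,1,0,0,0,4,0,0,1,0,0,0,4,0,0,1,0,0,0,4,0,0,0.5,0,0,0,4,0,0,0,0,0,0])

```text
time: 30.62
tool_pos: [0.5649, 0.2104, 0.0274]
tcp_rot: [-0.143, -3.137, 0.001]
wrist_force: [-1.0, -0.1, -0.6]
width: 0.67
grip_force: 64.3
```

Call:
move_arm(series=[4,0,0,0.2,0,0,0,7,0,0,0,0,0,0,7,0,0,0,0,0,0,7,0,0,-3,0,0,0,7,0,0,-5,0,0,0])

```text
time: 31.25
tool_pos: [0.5636, 0.2099, 0.1049]
tcp_rot: [-0.143, -3.134, 0.003]
wrist_force: [-0.2, -0.5, -0.4]
width: 0.817
grip_force: 0.0
```

Call:
move_arm(series=[8.5,0,0,-5,0,0,0,8.5,0,0,0,0,0,0,8.5,0,0,0,0,0,0])

```text
time: 31.62
tool_pos: [0.5654, 0.2105, 0.1564]
tcp_rot: [0.143, 3.138, 0.0]
wrist_force: [0.2, -0.4, -0.2]
width: 0.997
grip_force: 0.0
```

Run:
```python
from h import *
np.set_printoptions(precision=4,suppress=True)
im,p,q,c,sd,t=look(1);np.save("pics/w16.npy",im);print(read_state()["time"],p)
for r in rings(im,c,p[2]-.042):print(r)
i=read_camera("side");c=calibration("side");show(brown(i),*proj(c,[.6,.2033,.042])[0],w=30)
i=read_camera("scene");c=calibration("scene")
for nm,pt in(("B",(.5906,-.2842,.036)),("C",(.6336,-.3247,.036))):print(nm,proj(c,pt))
print([(s,ce) for _,s,ce in blobs(i,(5,90,60),(18,255,255),60)[1]])
```

```text
31.675 [0.5654 0.2105 0.1564]
((253.0, 269.1), (27, 30), [253.9, 225.5], [-0.0657, -0.0025, 0.1144], [-0.0262, -0.0016, 0.1144])
((253.5, 249.3), (40, 50), [253.9, 225.5], [-0.0474, -0.002, 0.1144], [-0.0262, -0.0016, 0.1144])
((254.6, 191.9), (32, 33), [253.9, 225.5], [0.002, -0.001, 0.1144], [-0.0262, -0.0016, 0.1144])
.............................................................
.............................................................
.............................................................
.............................................................
.............................................................
.............................................................
.............................................................
...............######..................######.#..............
...........#.############...........#############............
..........################........#################..........
........###################......###################.........
........########....########....#######.....########.........
.......#########.....#######....#
[... 544 characters left out ...]
####..............############...........#
.................................................##........##
......##.....................................................
.......#.......................#.#............#..............
...............................#.............#.###.###....#..
............................................#.....#..#.#...#.
......................................#........#####.......#.
........................#....................#...##.#...#.#..
B [[170.6084 217.5451]]
C [[155.7812 234.9102]]
[([206, 147, 85, 41, 1853], [244.0, 167.7]), ([345, 172, 29, 46, 583], [358.6, 192.5]), ([145, 209, 39, 43, 726], [163.5, 229.0]), ([145, 278, 101, 64, 5755], [194.7, 309.8])]
```

Call:
move_arm(series=[8.5,-1.3,-5.85,0,0,0,0,8.5,-1.3,-5.85,0,0,0,0,8.5,-1.3,-5.85,0,0,0,0,8.5,-1.3,-5.85,0,0,0,0,8.5,-1.3,-5.85,0,0,0,0])

```text
time: 32.4
tool_pos: [0.6027, -0.0883, 0.1544]
tcp_rot: [-0.143, -3.136, -0.001]
wrist_force: [0.5, -0.3, -0.3]
width: 0.995
grip_force: 0.0
```

Call:
move_arm(series=[8.5,-1.3,-5.85,0,0,0,0,8.5,-1.3,-5.85,0,0,0,0,8.5,-1.3,-5.85,0,0,0,0,8.5,-1.3,-5.85,0,0,0,0,8.5,0,0,0,0,0,10])

```text
time: 33.02
tool_pos: [0.6331, -0.329, 0.1537]
tcp_rot: [-0.429, -3.11, 0.0]
wrist_force: [0.2, 1.0, -0.3]
width: 0.997
grip_force: 0.0
```

Call:
move_arm(series=[8.5,0,0,0,0,0,10,8.5,0,0,0,0,0,0,8.5,0,0,0,0,0,0])

```text
time: 33.4
tool_pos: [0.6337, -0.324, 0.155]
tcp_rot: [-0.681, -3.065, -0.001]
wrist_force: [-0.9, -0.1, 0.6]
width: 0.996
grip_force: 0.0
```

Run:
```python
from h import *
np.set_printoptions(precision=4,suppress=True)
im,p,q,c,sd,t=look(2);np.save("pics/w17.npy",im);print(read_state()["time"],p,q)
for r in rings(im,c,p[2]-.036):print(r)
show(brown(im)[::4,::4],64,50,w=50,h=40)
```

```text
33.5 [ 0.6338 -0.324   0.1552] [0.6809 3.0654 0.0007]
((360.0, 264.0), (5, 6), [357.6, 265.9], [-0.064, 0.0894, 0.1192], [-0.0658, 0.0875, 0.1192])
((255.1, 191.4), (29, 30), [267.6, 153.5], [0.0008, -0.0008, 0.1192], [0.0313, 0.0089, 0.1192])
((279.1, 121.0), (32, 34), [267.6, 153.5], [0.056, 0.0174, 0.1192], [0.0313, 0.0089, 0.1192])
.....................................................................................................
.....................................................................................................
.....................................................................................................
.....................................................................................................
.....................................................................................................
.....................................................................................................
.....................................................................................................
................................................
[... 6799 characters left out ...]
...............................................#################........................
............................................................################.........................
............................................................################.........................
.................................................................##########..........................
.................................................................#########...........................
....................................................................#####............................
......................................................................###............................
```

Call:
move_arm(series=[8.5,0.05,-0.05,5,0,0,0,8.5,0,0,5,0,0,0,8.5,0,0,3,0,0,0,8.5,0,0,1,0,0,0,8.5,0,0,0,0,0,0])

```text
time: 34.12
tool_pos: [0.6335, -0.3245, 0.0161]
tcp_rot: [-0.684, -3.066, -0.0]
wrist_force: [0.0, 1.2, 0.3]
width: 0.997
grip_force: 0.0
```

Call:
move_arm(series=[4,0,0,0,0,0,0,4,0,0,0,0,0,0,4,0,0,0,0,0,0,4,0,0,0,0,0,0,4,0,0,0,0,0,0])

```text
time: 34.75
tool_pos: [0.6355, -0.3258, 0.0194]
tcp_rot: [0.684, 3.061, -0.002]
wrist_force: [-0.4, -0.8, 6.9]
width: 0.665
grip_force: 64.2
```

Call:
move_arm(series=[4,0,0,-1,0,0,0,4,0,0,-4,0,0,0,4,0,0,-5,0,0,0,4,0,0,-4,0,0,-10,4,0,0,0,0,0,-10])

```text
time: 35.38
tool_pos: [0.6364, -0.3263, 0.163]
tcp_rot: [0.133, 3.13, -0.007]
wrist_force: [0.1, 0.4, -1.3]
width: 0.666
grip_force: 64.1
```

Call:
move_arm(series=[4,0,0,0,0,0,0,4,0,0,0,0,0,0])

```text
time: 35.62
tool_pos: [0.6327, -0.3242, 0.1552]
tcp_rot: [-0.147, -3.136, -0.001]
wrist_force: [0.3, 0.7, -0.6]
width: 0.664
grip_force: 64.1
```

Run:
```python
from h import *
np.set_printoptions(precision=4,suppress=True)
im,p,q,c,sd,t=look(2);np.save("pics/w18.npy",im);print(read_state()["time"],p,q,read_state()["wrist_force"])
P,o=heldfit(im,c);print(P[:2].tolist(),P[-2:].tolist());[print(x) for x in o]
print("to s1",rel((.5038,.2138,p[2])))
```

```text
35.725 [ 0.6327 -0.3242  0.1551] [0.1468 3.1362 0.0015] [-0.6584  0.241  -0.0969]
[[196.0, 308.0], [314.0, 308.0]] [[231.0, 337.0], [328.0, 337.0]]
(np.float64(-0.026), [-0.0063, 0.0049], np.float64(0.0233), np.float64(0.0082))
(np.float64(-0.023), [-0.0084, 0.005], np.float64(0.0239), np.float64(0.0084))
(np.float64(-0.02), [-0.0105, 0.0052], np.float64(0.0245), np.float64(0.0086))
(np.float64(-0.017), [-0.0126, 0.0053], np.float64(0.0252), np.float64(0.0088))
(np.float64(-0.014), [-0.0148, 0.0055], np.float64(0.0258), np.float64(0.0091))
(np.float64(-0.011), [-0.0169, 0.0056], np.float64(0.0265), np.float64(0.0093))
to s1 [17.82 52.38  0.07]
```

Run:
```python
from h import *
c=np.load("pics/ct.npy",allow_pickle=True).item();im=np.load("pics/w18.npy")
P,o=heldfit(im,c,308,332);print(P.astype(int)[::4].tolist(),P.astype(int)[1::4].tolist());[print(x) for x in o]
P,o=heldfit(im,c,308,322);[print(x) for x in o[2:]]
```

```text
[[196, 308], [198, 310], [200, 312], [202, 314], [204, 316], [206, 318], [208, 320], [211, 322], [214, 324], [218, 326], [222, 328], [226, 330]] [[314, 308], [312, 310], [311, 312], [309, 314], [333, 316], [333, 318], [332, 320], [331, 322], [331, 324], [331, 326], [331, 328], [330, 330]]
(np.float64(-0.026), [-0.0086, 0.0041], np.float64(0.023), np.float64(0.0073))
(np.float64(-0.023), [-0.0108, 0.0042], np.float64(0.0236), np.float64(0.0075))
(np.float64(-0.02), [-0.013, 0.0044], np.float64(0.0243), np.float64(0.0077))
(np.float64(-0.017), [-0.0152, 0.0045], np.float64(0.0249), np.float64(0.0079))
(np.float64(-0.014), [-0.0174, 0.0046], np.float64(0.0256), np.float64(0.0081))
(np.float64(-0.011), [-0.0195, 0.0048], np.float64(0.0262), np.float64(0.0083))
(np.float64(-0.02), [-0.0252, 0.0023], np.float64(0.0273), np.float64(0.005))
(np.float64(-0.017), [-0.0277, 0.0024], np.float64(0.028), np.float64(0.0052))
(np.float64(-0.014), [-0.0302, 0.0025], np.float64(0.0287), np.float64(0.0053))
(np.float64(-0.011), [-0.0327, 0.0025], np.float64(0.0294), np.float64(0.0054))
```

Call:
move_arm(series=[4,2,5.8,0,0,0,0,4,2,5.8,0,0,0,0,4,2,5.8,0,0,0,0,4,2,5.8,0,0,0,0,4,2,5.8,0,0,0,0])

```text
time: 36.35
tool_pos: [0.5592, -0.025, 0.1556]
tcp_rot: [-0.146, -3.137, -0.0]
wrist_force: [0.4, 0.7, 0.4]
width: 0.67
grip_force: 64.2
```

Call:
move_arm(series=[4,2,5.8,0,0,0,0,4,2,5.8,0,0,0,0,4,2,5.8,0,0,0,0,4,1.9,5.9,0,0,0,0,4,0,0,0,0,0,0])

```text
time: 36.98
tool_pos: [0.5012, 0.2162, 0.1557]
tcp_rot: [-0.135, -3.138, -0.001]
wrist_force: [0.2, -1.1, -0.6]
width: 0.663
grip_force: 64.3
```

Call:
move_arm(series=[4,0,0,0,0,0,0,4,0,0,0,0,0,0])

```text
time: 37.22
tool_pos: [0.503, 0.2111, 0.1558]
tcp_rot: [-0.146, -3.138, 0.001]
wrist_force: [-0.9, -0.9, -2.0]
width: 0.663
grip_force: 64.3
```

Run:
```python
from h import *
np.set_printoptions(precision=4,suppress=True)
im,p,q,c,sd,t=look(2);np.save("pics/w19.npy",im);print(read_state()["time"],p,q)
gr=im.mean(2)
print([(y,int(gr[y,258])) for y in range(60,225,2)])
for y in(90,100,110,120):print(y,[int(v) for v in gr[y,220:296:2]])
```

```text
37.325 [0.503  0.211  0.1559] [ 0.1464  3.1377 -0.0009]
[(60, 141), (62, 65), (64, 64), (66, 65), (68, 64), (70, 63), (72, 64), (74, 64), (76, 64), (78, 65), (80, 65), (82, 139), (84, 142), (86, 142), (88, 142), (90, 142), (92, 143), (94, 142), (96, 143), (98, 141), (100, 187), (102, 200), (104, 202), (106, 202), (108, 203), (110, 206), (112, 206), (114, 203), (116, 200), (118, 195), (120, 166), (122, 143), (124, 143), (126, 143), (128, 143), (130, 143), (132, 142), (134, 141), (136, 66), (138, 65), (140, 65), (142, 64), (144, 65), (146, 64), (148, 64), (150, 64), (152, 63), (154, 63), (156, 62), (158, 81), (160, 141), (162, 141), (164, 141), (166, 141), (168, 141), (170, 140), (172, 140), (174, 105), (176, 104), (178, 104), (180, 104), (182, 105), (184, 105), (186, 113), (188, 134), (190, 91), (192, 102), (194, 101), (196, 112), (198, 114), (200, 113), (202, 115), (204, 116), (206, 117), (208, 114), (210, 94), (212, 111), (214, 148), (216, 149), (218, 148), (220, 99), (222, 96), (224, 97)]
90 [70, 70, 69, 69, 70, 69, 69, 69, 69, 129, 145, 144, 144, 144, 144, 144, 143, 143, 143, 142, 142, 142, 142, 141, 141, 141, 140, 140, 138, 45, 62, 61, 61, 60, 60, 58, 57, 57]
100 [71, 72, 71, 71, 71, 70, 110, 146, 146, 146, 146, 145, 145, 145, 144, 144, 135, 140, 173, 187, 153, 120, 93, 91, 91, 90, 91, 90, 91, 90, 91, 110, 60, 60, 59, 58, 58, 57]
110 [73, 72, 71, 72, 72, 71, 140, 146, 146, 146, 145, 145, 145, 140, 196, 221, 222, 216, 209, 206, 203, 197, 194, 188, 131, 91, 90, 90, 90, 90, 132, 139, 66, 60, 59, 59, 58, 57]
120 [72, 73, 72, 72, 73, 71, 71, 129, 147, 146, 146, 146, 145, 145, 144, 144, 139, 135, 154, 166, 136, 122, 141, 142, 141, 141, 141, 141, 140, 140, 136, 65, 60, 60, 58, 58, 58, 57]
```

```bash
cat >> h.py <<'E'
def heldL(im,c,r0=306,r1=338,cm=None):
    m=brown(im);L=[]
    for y in range(r0,r1):
        x=225
        while m[y,x] or m[y,x-1]: x-=1
        L.append((x+1,y))
    L=np.array(L,float);out=[]
    P=np.r_[L,np.c_[2*cm-L[:,0],L[:,1]]]
    for z in np.arange(-.026,-.009,.003):
        q=plane(c,P,z)[:,:2];A=np.c_[2*q,np.ones(len(q))];s=np.linalg.lstsq(A,(q**2).sum(1),rcond=None)[0];r=np.sqrt(s[2]+s[0]**2+s[1]**2)
        out.append([round(float(v),4) for v in(z,*s[:2],r,np.abs(np.hypot(*(q-s[:2]).T)-r).max())])
    return L,out
E
python3 - <<'E'
from h import *
c=np.load("pics/ct.npy",allow_pickle=True).item()
for f,cm,r0,r1 in(("w14",255.5,308,336),("w18",255,308,336),("w19",255,308,336),("w15",255.5,308,336)):
    L,o=heldL(np.load(f"pics/{f}.npy"),c,r0,r1,cm);print(f,L[::4].astype(int).tolist());[print(x) for x in o]
for u,z in(((257.5,108.3),.1559-.006),((257.5,110),.1559-.05)):print(hidz(c,u,z))
E
```

```text
w14 [[192, 308], [194, 312], [197, 316], [200, 320], [205, 324], [210, 328], [215, 332]]
[-0.026, 0.0051, -0.0005, 0.0268, 0.0003]
[-0.023, 0.0033, -0.0005, 0.0275, 0.0003]
[-0.02, 0.0015, -0.0005, 0.0282, 0.0003]
[-0.017, -0.0003, -0.0005, 0.029, 0.0003]
[-0.014, -0.0022, -0.0005, 0.0297, 0.0003]
[-0.011, -0.004, -0.0005, 0.0305, 0.0003]
w18 [[196, 308], [200, 312], [204, 316], [208, 320], [214, 324], [222, 328], [226, 332]]
[-0.026, 0.0058, -0.0007, 0.0249, 0.0015]
[-0.023, 0.004, -0.0007, 0.0255, 0.0015]
[-0.02, 0.0022, -0.0007, 0.0262, 0.0016]
[-0.017, 0.0004, -0.0007, 0.0269, 0.0016]
[-0.014, -0.0013, -0.0007, 0.0276, 0.0016]
[-0.011, -0.0031, -0.0007, 0.0283, 0.0017]
w19 [[176, 308], [194, 312], [179, 316], [178, 320], [195, 324], [220, 328], [226, 332]]
[-0.026, 0.0196, -0.0007, 0.0386, 0.0047]
[-0.023, 0.0182, -0.0007, 0.0397, 0.0048]
[-0.02, 0.0167, -0.0007, 0.0408, 0.0049]
[-0.017, 0.0153, -0.0007, 0.0419, 0.0051]
[-0.014, 0.0139, -0.0007, 0.0429, 0.0052]
[-0.011, 0.0125, -0.0007, 0.044, 0.0053]
w15 [[176, 308], [176, 312], [177, 316], [178, 320], [179, 324], [181, 328], [182, 332]]
[-0.026, -0.0066, -0.0005, 0.0305, 0.0005]
[-0.023, -0.0088, -0.0005, 0.0314, 0.0005]
[-0.02, -0.0109, -0.0005, 0.0322, 0.0005]
[-0.017, -0.013, -0.0005, 0.033, 0.0005]
[-0.014, -0.0152, -0.0005, 0.0339, 0.0006]
[-0.011, -0.0173, -0.0005, 0.0347, 0.0006]
[0.06510226 0.00144248 0.1499    ]
[0.06477054 0.00112031 0.1059    ]
```

Call:
move_arm(series=[4,0,0.15,4,0,0,0,4,0,0,3,0,0,0,4,0,0,1,0,0,0,4,0,0,1,0,0,0,4,0,0,0,0,0,0])

```text
time: 37.95
tool_pos: [0.5032, 0.2137, 0.0663]
tcp_rot: [-0.144, -3.138, 0.0]
wrist_force: [-0.1, 0.2, -0.5]
width: 0.667
grip_force: 64.3
```

Call:
move_arm(series=[4,0,0,1,0,0,0,4,0,0,1,0,0,0,4,0,0,1,0,0,0,4,0,0,0.6,0,0,0,4,0,0,0,0,0,0])

```text
time: 38.58
tool_pos: [0.5022, 0.2137, 0.0293]
tcp_rot: [-0.143, -3.137, 0.001]
wrist_force: [-0.2, 0.0, 0.5]
width: 0.665
grip_force: 64.3
```

Call:
move_arm(series=[4,0,0,0.15,0,0,0,7,0,0,0,0,0,0,7,0,0,0,0,0,0,7,0,0,-3,0,0,0,7,0,0,-5,0,0,0])

```text
time: 39.2
tool_pos: [0.501, 0.2132, 0.1076]
tcp_rot: [-0.143, -3.134, 0.003]
wrist_force: [0.3, -0.0, 0.9]
width: 0.815
grip_force: 0.0
```

Call:
move_arm(series=[8.5,0,0,-5,0,0,0,8.5,-1.5,-5.4,0,0,0,0,8.5,-1.5,-5.4,0,0,0,0,8.5,-1.5,-5.4,0,0,0,0,8.5,-1.5,-5.4,0,0,0,0])

```text
time: 39.83
tool_pos: [0.5434, -0.0083, 0.1593]
tcp_rot: [0.142, 3.137, 0.0]
wrist_force: [-0.1, -0.9, -0.2]
width: 0.997
grip_force: 0.0
```

Call:
move_arm(series=[8.5,-1.5,-5.4,0,0,0,0,8.5,-1.5,-5.4,0,0,0,0,8.5,-1.5,-5.4,0,0,0,0,8.5,-1.5,-5.4,0,0,0,0,8.5,-1.5,-5.4,0,0,0,0])

```text
time: 40.45
tool_pos: [0.5934, -0.2843, 0.1591]
tcp_rot: [0.143, 3.138, -0.0]
wrist_force: [1.0, -0.3, 0.4]
width: 0.991
grip_force: 0.0
```

Call:
move_arm(series=[8.5,0,0,0,0,0,0,8.5,0,0,0,0,0,0,8.5,0,0,0,0,0,0])

```text
time: 40.83
tool_pos: [0.5929, -0.2809, 0.1586]
tcp_rot: [-0.141, -3.138, -0.001]
wrist_force: [0.5, -0.2, 0.2]
width: 0.996
grip_force: 0.0
```

Run:
```python
from h import *
np.set_printoptions(precision=4,suppress=True)
im,p,q,c,sd,t=look(2);np.save("pics/w20.npy",im);print(read_state()["time"],p,q)
for r in rings(im,c,p[2]-.036):print(r)
i=read_camera("side");c=calibration("side");show(brown(i),*proj(c,[.57,.2063,.042])[0],w=42,h=10)
```

```text
40.925 [ 0.593  -0.2808  0.1587] [0.1407 3.138  0.0007]
((254.5, 183.7), (29, 30), [254.5, 181.5], [0.0066, -0.001, 0.1227], [0.0084, -0.0011, 0.1227])
.....................................................................................
.....................................................................................
.....................................................................................
.................#..................########.................#####...................
............###########..........###############...........#######...................
..........###############.......#################........##########..................
........###################....###################......##########...................
........########...#########..#########....########....#######.......................
.......########.....########.#########......#######....#######.......................
......#########......################.......########..########.......................
......########.......###############.........#######..#######........................
..
[... 157 characters left out ...]
............
......#########....#########..#####################....##########....................
......######################..###################.......##########...................
.......###################......################.........#########...................
.........###############..........#############...........########...................
..........############................########..............#####....................
............#..............#.........................................................
...........................####......................................................
..#........................####......................................................
```

Call:
move_arm(series=[8.5,0.65,-0.1,5,0,0,0,8.5,0,0,5,0,0,0,8.5,0,0,3,0,0,0,8.5,0,0,1.3,0,0,0,8.5,0,0,0,0,0,0])

```text
time: 41.6
tool_pos: [0.5864, -0.2821, 0.0153]
tcp_rot: [-0.142, -3.137, -0.001]
wrist_force: [-0.1, -0.9, 0.0]
width: 0.996
grip_force: 0.0
```

Call:
move_arm(series=[4,0,0,0,0,0,0,4,0,0,0,0,0,0,4,0,0,0,0,0,0,4,0,0,0,0,0,0,4,0,0,0,0,0,0])

```text
time: 42.22
tool_pos: [0.5887, -0.2838, 0.0185]
tcp_rot: [0.143, 3.134, -0.003]
wrist_force: [0.9, 0.4, 6.7]
width: 0.657
grip_force: 64.2
```

Call:
move_arm(series=[4,0,0,-1,0,0,0,4,0,0,-4,0,0,0,4,0,0,-5,0,0,0,4,0,0,-4,0,0,0,4,0,0,0,0,0,0])

```text
time: 42.85
tool_pos: [0.5894, -0.2843, 0.1615]
tcp_rot: [0.143, 3.13, -0.007]
wrist_force: [0.3, -0.5, -0.2]
width: 0.651
grip_force: 63.9
```

Call:
move_arm(series=[4,0,0,0,0,0,0,4,0,0,0,0,0,0])

```text
time: 43.1
tool_pos: [0.5851, -0.282, 0.1534]
tcp_rot: [-0.143, -3.135, -0.003]
wrist_force: [-0.3, -0.3, -0.6]
width: 0.651
grip_force: 63.9
```

Run:
```python
from h import *
np.set_printoptions(precision=4,suppress=True)
im,p,q,c,sd,t=look(2);np.save("pics/w21.npy",im);print(read_state()["time"],p,q)
m=brown(im)
print([(y,int(np.where(~(m[y,120:226]>0))[0].max()+121)) for y in range(300,340,4)])
for a,b in((308,336),(308,326)):
    L,o=heldL(im,c,a,b,255);print(o[2:])
# s0 world from w19: tool (.065,.0013) at TCP (.503,.211)
w=np.array([.503,.211,0])+down(84.7).apply([.065,.0013,0]);print("s0",w,"shift",rel([w[0],w[1],p[2]]))
```

```text
43.2 [ 0.5852 -0.282   0.1534] [0.1428 3.1347 0.0026]
[(300, 190), (304, 192), (308, 194), (312, 196), (316, 200), (320, 205), (324, 209), (328, 214), (332, 223), (336, 226)]
[[-0.02, 0.0027, -0.0007, 0.0277, 0.0005], [-0.017, 0.0009, -0.0007, 0.0284, 0.0005], [-0.014, -0.0008, -0.0007, 0.0292, 0.0006], [-0.011, -0.0026, -0.0007, 0.0299, 0.0006]]
[[-0.02, 0.0034, -0.0007, 0.0281, 0.0003], [-0.017, 0.0016, -0.0007, 0.0288, 0.0003], [-0.014, -0.0001, -0.0007, 0.0296, 0.0003], [-0.011, -0.0019, -0.0007, 0.0303, 0.0003]]
s0 [0.4384 0.2183 0.    ] shift [19.19 48.5   0.15]
```

Call:
move_arm(series=[4,2.1,5.4,0,0,0,0,4,2.1,5.4,0,0,0,0,4,2.1,5.4,0,0,0,0,4,2.1,5.4,0,0,0,0,4,2.1,5.4,0,0,0,0])

```text
time: 43.82
tool_pos: [0.5053, -0.0027, 0.1548]
tcp_rot: [-0.144, -3.137, -0.0]
wrist_force: [0.6, -0.3, -1.3]
width: 0.655
grip_force: 64.0
```

Call:
move_arm(series=[4,2.1,5.4,0,0,0,0,4,2.1,5.4,0,0,0,0,4,2.1,5.4,0,0,0,0,4,2.2,5.4,0,0,0,0,4,0,0,0,0,0,0])

```text
time: 44.45
tool_pos: [0.4397, 0.2217, 0.155]
tcp_rot: [-0.134, -3.137, -0.0]
wrist_force: [0.7, 0.4, -1.2]
width: 0.654
grip_force: 64.1
```

Call:
move_arm(series=[4,0,0,0,0,0,0,4,0,0,0,0,0,0])

```text
time: 44.7
tool_pos: [0.4417, 0.2173, 0.1553]
tcp_rot: [-0.145, -3.138, 0.001]
wrist_force: [0.5, -0.2, -0.7]
width: 0.655
grip_force: 64.1
```

Run:
```python
from h import *
np.set_printoptions(precision=4,suppress=True)
im,p,q,c,sd,t=look(2);np.save("pics/w22.npy",im);print(read_state()["time"],p,q)
gr=im.mean(2)
print([(y,int(gr[y,258])) for y in range(100,225,2)])
for y in(168,176,184):print(y,[int(v) for v in gr[y,216:300:2]])
```

```text
44.8 [0.4418 0.2172 0.1553] [ 0.1457  3.1376 -0.001 ]
[(100, 149), (102, 149), (104, 132), (106, 80), (108, 80), (110, 78), (112, 78), (114, 77), (116, 73), (118, 56), (120, 54), (122, 54), (124, 55), (126, 74), (128, 74), (130, 113), (132, 144), (134, 143), (136, 143), (138, 143), (140, 143), (142, 143), (144, 143), (146, 143), (148, 132), (150, 90), (152, 85), (154, 65), (156, 110), (158, 141), (160, 142), (162, 141), (164, 141), (166, 141), (168, 141), (170, 106), (172, 103), (174, 104), (176, 104), (178, 104), (180, 105), (182, 106), (184, 124), (186, 142), (188, 139), (190, 130), (192, 91), (194, 103), (196, 102), (198, 107), (200, 108), (202, 113), (204, 114), (206, 113), (208, 113), (210, 115), (212, 111), (214, 98), (216, 132), (218, 149), (220, 139), (222, 104), (224, 104)]
168 [69, 69, 69, 69, 68, 69, 66, 68, 68, 72, 140, 144, 144, 143, 143, 143, 143, 143, 142, 141, 142, 141, 141, 105, 88, 88, 88, 88, 87, 87, 87, 66, 38, 37, 37, 37, 36, 36, 35, 35, 36, 33]
176 [68, 68, 68, 67, 67, 67, 68, 67, 115, 144, 144, 144, 143, 143, 143, 143, 141, 114, 108, 107, 105, 104, 104, 102, 92, 88, 87, 87, 87, 88, 87, 87, 87, 41, 36, 36, 36, 35, 35, 34, 33, 33]
184 [68, 68, 68, 68, 67, 66, 67, 66, 95, 143, 143, 143, 142, 143, 142, 142, 118, 104, 110, 117, 129, 124, 115, 106, 101, 92, 87, 87, 138, 138, 138, 110, 92, 40, 37, 36, 37, 35, 35, 35, 34, 34]
```

Call:
move_arm(series=[4,0.2,0.15,4,0,0,0,4,0,0,3,0,0,0,4,0,0,1,0,0,0,4,0,0,1,0,0,0,4,0,0,0,0,0,0])

```text
time: 45.42
tool_pos: [0.44, 0.22, 0.0658]
tcp_rot: [0.144, 3.138, 0.0]
wrist_force: [0.5, 0.0, -1.3]
width: 0.653
grip_force: 64.1
```

Call:
move_arm(series=[4,0,0,1,0,0,0,4,0,0,1,0,0,0,4,0,0,1,0,0,0,4,0,0,0.7,0,0,0,4,0,0,0,0,0,0])

```text
time: 46.05
tool_pos: [0.4389, 0.2199, 0.0278]
tcp_rot: [-0.143, -3.137, 0.001]
wrist_force: [0.2, -0.3, -1.2]
width: 0.656
grip_force: 64.1
```

Call:
move_arm(series=[4,0,0,0.15,0,0,0,7,0,0,0,0,0,0,7,0,0,0,0,0,0,7,0,0,-3,0,0,0,7,0,0,-5,0,0,0])

```text
time: 46.68
tool_pos: [0.4379, 0.2194, 0.1064]
tcp_rot: [-0.143, -3.134, 0.003]
wrist_force: [0.6, -0.0, 0.4]
width: 0.822
grip_force: 0.0
```

Call:
move_arm(series=[5,0,0,-6,0,0,0,5,-3.8,-4.3,0,0,0,0,5,-3.8,-4.3,0,0,0,0,5,-3.8,-4.3,0,0,0,0,5,-3.8,-4.2,0,0,0,0])

```text
time: 47.3
tool_pos: [0.5767, 0.0345, 0.1678]
tcp_rot: [0.143, 3.137, 0.0]
wrist_force: [-0.0, 0.9, -0.5]
width: 0.588
grip_force: 0.0
```

Call:
move_arm(series=[5,-3.8,-4.2,0,0,0,0,5,-3.7,-4.2,0,0,0,0,5,-3.7,-4.2,0,0,0,0,5,0,0,0,0,0,9.8,5,0,0,0,0,0,9.8])

```text
time: 47.92
tool_pos: [0.676, -0.1007, 0.1669]
tcp_rot: [-0.686, -3.066, -0.0]
wrist_force: [-0.6, 0.2, 0.2]
width: 0.587
grip_force: 0.0
```

Call:
move_arm(series=[5,0,0,0,0,0,9.8,5,0,0,0,0,0,9.8,5,0,0,0,0,0,9.8,5,0,0,0,0,0,9.8,5,0,0,0,0,0,9.8])

```text
time: 48.55
tool_pos: [0.6757, -0.0995, 0.1674]
tcp_rot: [1.894, 2.507, 0.0]
wrist_force: [0.1, -0.4, -0.6]
width: 0.583
grip_force: 0.0
```

Call:
move_arm(series=[5,0,0,0,0,0,9.8,5,0,0,0,0,0,0,5,0,0,0,0,0,0])

```text
time: 48.92
tool_pos: [0.6756, -0.0996, 0.1673]
tcp_rot: [2.091, 2.345, 0.0]
wrist_force: [-0.7, 0.2, 0.3]
width: 0.586
grip_force: 0.0
```

Run:
```python
from h import *
np.set_printoptions(precision=4,suppress=True)
im,p,q,c,sd,t=look(1);np.save("pics/w23.npy",im);print(read_state()["time"],p,q,R.from_rotvec(q).as_matrix()[:2,1])
i=read_camera("side");cc=calibration("side");show(brown(i),*proj(cc,[.5362,.209,.042])[0],w=52,h=9)
a=read_camera("scene");sc=calibration("scene")
h=cv2.cvtColor(im,cv2.COLOR_RGB2HSV);print(h[60:200:20,250].tolist(),h[120,200:310:8].tolist())
```

```text
48.975 [ 0.6756 -0.0996  0.1673] [2.091  2.3445 0.    ] [0.9935 0.114 ]
.........................................................................................................
.........................................................................................................
...........................................................########.................######.#.............
............#.########..............##########..........##############............############...........
...........##############........###############.......#################........################.........
.........##################....###################....###################......###################.......
.......#####################..#########...#########..#########....########....#######.....########.......
.......########.....########..########.....########.#########......#######....#######......########......
.......#######......##################......################.......########..########......########......
.......#######.......################.......###############.........######
[... 597 characters left out ...]
############..........#############...........###############.........
..........#############..........############................#########.............###########...........
..........#############...............#...........#......................................................
..................#.#.............................##.#...................................................
[[8, 17, 122], [9, 15, 122], [10, 19, 124], [12, 14, 180], [8, 15, 181], [12, 14, 180], [8, 15, 182]] [[20, 57, 194], [21, 63, 141], [20, 64, 136], [21, 55, 193], [20, 55, 193], [21, 55, 193], [11, 15, 182], [9, 14, 183], [12, 14, 184], [20, 55, 189], [20, 63, 137], [20, 57, 187], [20, 57, 194], [20, 57, 194]]
```

Run:
```python
from h import *
np.set_printoptions(precision=4,suppress=True)
im=np.load("pics/w23.npy");c=np.load("pics/ct.npy",allow_pickle=True).item()
h=cv2.cvtColor(im,cv2.COLOR_RGB2HSV);m=((h[...,1]<36)&(h[...,2]>90)).astype(np.uint8)
for y in(0,4,8,12,16,20,40,80,120,160,200,230):
    x=np.where(m[y,200:320])[0]+200
    if len(x):print(y,x.min(),x.max(),plane(c,[(x.min(),y),(x.max()+1,y)],.1673-.014)[:,:2].round(4).tolist())
S=calibration("scene");i=read_camera("scene");hs=cv2.cvtColor(i,cv2.COLOR_RGB2HSV)
D=calibration("side");j=read_camera("side");hd=cv2.cvtColor(j,cv2.COLOR_RGB2HSV)
for cc,hh,n in((S,hs,"scene"),(D,hd,"side")):
    mm=((hh[...,1]<45)&(hh[...,2]>85)).astype(np.uint8)
    e=proj(cc,[[.69,-.2418,.014],[.66,.045,.014]]);print(n,e.round(1).tolist())
    k,l,s,ce=cv2.connectedComponentsWithStats(mm)
    print([(s[i].tolist(),ce[i].round(1).tolist()) for i in range(1,k) if 40<s[i][4]<3000])
```

```text
0 247 256 [[0.148, -0.0069], [0.148, 0.001]]
4 245 274 [[0.1452, -0.0085], [0.1452, 0.0152]]
8 245 273 [[0.1423, -0.0085], [0.1423, 0.0144]]
12 245 273 [[0.1394, -0.0086], [0.1394, 0.0145]]
16 245 273 [[0.1365, -0.0086], [0.1365, 0.0145]]
20 245 273 [[0.1336, -0.0086], [0.1336, 0.0145]]
40 245 273 [[0.1188, -0.0087], [0.1188, 0.0147]]
80 244 271 [[0.0879, -0.0098], [0.0879, 0.0135]]
120 244 270 [[0.0553, -0.0101], [0.0553, 0.0131]]
160 244 269 [[0.0206, -0.0104], [0.0206, 0.0126]]
200 243 268 [[-0.0164, -0.0117], [-0.0164, 0.0121]]
230 243 267 [[-0.046, -0.012], [-0.046, 0.0115]]
scene [[192.1, 254.3], [303.7, 226.4]]
[([0, 0, 32, 39, 881], [12.4, 18.4]), ([51, 0, 36, 26, 622], [68.4, 11.0]), ([208, 30, 12, 8, 59], [213.5, 33.1]), ([265, 30, 14, 8, 58], [271.4, 33.2]), ([205, 69, 14, 15, 70], [211.5, 77.3]), ([265, 74, 12, 10, 48], [269.9, 77.8]), ([277, 87, 2, 29, 44], [277.5, 101.5]), ([264, 156, 19, 11, 142], [272.5, 160.6]), ([156, 163, 31, 27, 413], [170.8, 176.0]), ([225, 168, 22, 14, 57], [235.4, 176.7]), ([21, 202, 24, 23, 372], [31.9, 212.6]), ([191, 224, 115, 37, 1121], [24
[... 290 characters left out ...]
 11.1]), ([312, 0, 23, 35, 148], [317.9, 16.1]), ([336, 0, 23, 35, 163], [352.4, 17.0]), ([361, 0, 78, 15, 1026], [399.8, 6.2]), ([169, 3, 64, 18, 909], [201.2, 11.8]), ([80, 8, 82, 21, 1151], [120.8, 17.6]), ([63, 16, 8, 15, 78], [66.2, 23.2]), ([9, 54, 24, 18, 126], [19.2, 66.1]), ([0, 75, 20, 29, 130], [11.4, 89.0]), ([309, 80, 38, 12, 151], [328.4, 87.6]), ([0, 133, 40, 34, 281], [16.3, 152.9]), ([330, 145, 37, 59, 1064], [347.8, 175.2]), ([292, 164, 44, 94, 1057], [314.1, 212.5]), ([204, 174, 15, 30, 288], [211.1, 187.6]), ([69, 191, 10, 20, 67], [74.6, 201.2]), ([19, 219, 42, 17, 118], [39.9, 229.1]), ([162, 258, 18, 13, 182], [170.2, 264.1]), ([195, 262, 41, 36, 823], [215.0, 279.2])]
```

Call:
move_arm(series=[5,0,0.05,5,0,0,1.1,5,0,0,5,0,0,0,5,0,0,4,0,0,0,5,0,0,1.2,0,0,0,5,0,0,0,0,0,0])

```text
time: 49.8
tool_pos: [0.6759, -0.0994, 0.0148]
tcp_rot: [-2.116, -2.321, 0.001]
wrist_force: [0.5, -0.2, 0.3]
width: 0.585
grip_force: 0.0
```

Call:
move_arm(series=[1,0,0,0,0,0,0,1,0,0,0,0,0,0,1,0,0,0,0,0,0,1,0,0,0,0,0,0,1,0,0,0,0,0,0], grip_force=80)

```text
time: 50.42
tool_pos: [0.6782, -0.0999, 0.0183]
tcp_rot: [2.114, 2.319, 0.004]
wrist_force: [-0.8, 0.1, 5.9]
width: 0.241
grip_force: 78.3
```

Call:
move_arm(series=[1,0,0,-1,0,0,0,1,0,0,-4,0,0,0,1,0,0,-5,0,0,0,1,0,0,-5,0,0,0,1,0,0,0,0,0,0])

```text
time: 51.05
tool_pos: [0.6801, -0.1002, 0.1726]
tcp_rot: [2.11, 2.314, 0.01]
wrist_force: [0.5, -1.0, -1.4]
width: 0.241
grip_force: 78.8
```

```bash
cat >> h.py <<'E'
def barfit(im,c,zt):
    h=cv2.cvtColor(im,cv2.COLOR_RGB2HSV);m=((h[...,1]<36)&(h[...,2]>80)).astype(np.uint8);o=[]
    for y in(2,20,60,100,140,170,200):
        x=np.where(m[y,190:330])[0]+190
        if len(x):o.append((y,int(x.min()),int(x.max()),plane(c,[(x.min(),y),(x.max()+1,y)],zt)[:,:2].round(4).tolist()))
    return o
E
python3 - <<'E'
from h import *
np.set_printoptions(precision=4,suppress=True)
im,p,q,c,sd,t=look(1);np.save("pics/w24.npy",im);s=read_state();print(s["time"],p,R.from_rotvec(q).as_matrix()[:,1],s["wrist_force"],s["width"])
for r in barfit(im,c,-.003):print(r)
E
```

```text
51.1 [ 0.6801 -0.1002  0.1726] [0.9957 0.0922 0.0117] [-0.4739 -0.2363 -1.8195] 0.23624406750267735
(2, 224, 284, [[0.1041, -0.0118], [0.1041, 0.0102]])
(20, 224, 284, [[0.0982, -0.0119], [0.0981, 0.0103]])
(60, 225, 283, [[0.0844, -0.0119], [0.0844, 0.0102]])
(100, 226, 282, [[0.07, -0.0118], [0.0699, 0.0102]])
(140, 228, 281, [[0.0546, -0.0114], [0.0546, 0.0101]])
(170, 228, 281, [[0.0424, -0.0117], [0.0424, 0.0104]])
(200, 229, 280, [[0.0296, -0.0116], [0.0296, 0.0102]])
```

Call:
move_arm(series=[1,0,0,0,0,0,-9.9,1,0,0,0,0,0,-9.9,1,0,0,0,0,0,-9.9,1,0,0,0,0,0,-9.9,1,0,0,0,0,0,-9.9])

```text
time: 51.72
tool_pos: [0.6742, -0.0991, 0.1622]
tcp_rot: [-0.94, -2.992, 0.001]
wrist_force: [-0.2, -0.9, -2.0]
width: 0.239
grip_force: 78.7
```

Call:
move_arm(series=[1,0,0,0,0,0,-9.9,1,0,0,0,0,0,-9.9,1,0,0,0,0,0,-10.2,1,2.8,4.9,0,0,0,0,1,2.8,4.9,0,0,0,0])

```text
time: 52.35
tool_pos: [0.627, 0.0038, 0.1623]
tcp_rot: [-0.146, -3.134, -0.0]
wrist_force: [-0.9, 0.6, -1.9]
width: 0.237
grip_force: 78.8
```

Call:
move_arm(series=[1,2.8,4.9,0,0,0,0,1,2.8,4.9,0,0,0,0,1,2.8,4.9,0,0,0,0,1,2.8,4.9,0,0,0,0,1,0,0,0,0,0,0])

```text
time: 52.98
tool_pos: [0.5319, 0.2113, 0.1628]
tcp_rot: [-0.135, -3.134, 0.001]
wrist_force: [0.9, -0.3, -2.3]
width: 0.241
grip_force: 78.9
```

Call:
move_arm(series=[1,0,0,2,0,0,0,1,0,0,2,0,0,0,1,0,0,0,0,0,0,1,0,0,0,0,0,0])

```text
time: 53.48
tool_pos: [0.5357, 0.2076, 0.1245]
tcp_rot: [-0.145, -3.137, 0.001]
wrist_force: [-0.9, 0.4, -0.9]
width: 0.236
grip_force: 78.9
```

Run:
```python
from h import *
np.set_printoptions(precision=4,suppress=True)
im,p,q,c,sd,t=look(2);np.save("pics/w25.npy",im);s=read_state();print(s["time"],p,R.from_rotvec(q).as_matrix()[:,1])
cv2.imwrite("pics/w25.png",g(im,1.8)[:,:,::-1])
```

```text
53.575 [0.5359 0.2078 0.1249] [ 0.0922  0.9957 -0.0002]
```

View pics/w25.png

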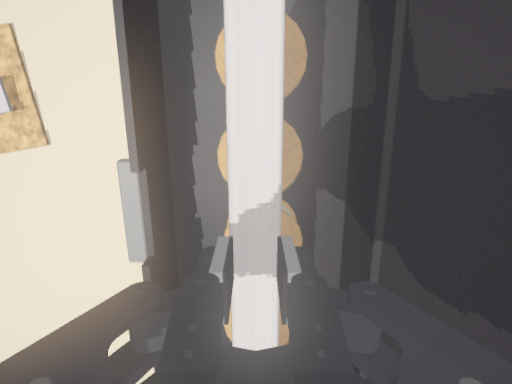

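Run:
```python
from h import *
np.set_printoptions(precision=4,suppress=True)
im=np.load("pics/w25.npy");c=np.load("pics/ct.npy",allow_pickle=True).item()
m=brown(im);z=.1249-.042
for y0,r in(("s0",range(46,70,4)),("s1",range(144,168,4))):
    for y in r:
        x=np.where(m[y,200:320])[0]+200
        print(y0,y,x.min(),x.max(),plane(c,[((x.min()+x.max()+1)/2,y)],z)[0,:2])
for r in barfit(im,c,.006):print(r)
gr=im.mean(2)
for y in(30,90,110):
    d=np.diff(cv2.GaussianBlur(gr,(3,3),0)[y]);k=[(int(i),int(d[i])) for i in range(90,440) if abs(d[i])>4 and abs(d[i])==max(abs(d[i-2:i+3]))];print(y,k)
```

```text
s0 46 215 305 [0.1035 0.0027]
s0 50 215 306 [0.1013 0.0031]
s0 54 215 307 [0.099  0.0034]
s0 58 215 306 [0.0966 0.0031]
s0 62 215 306 [0.0943 0.0031]
s0 66 216 305 [0.092  0.0031]
s1 144 219 301 [0.0435 0.003 ]
s1 148 217 301 [0.0409 0.0023]
s1 152 217 302 [0.0382 0.0027]
s1 156 217 302 [0.0355 0.0027]
s1 160 217 302 [0.0328 0.0027]
s1 164 218 301 [0.0301 0.0027]
(2, 223, 285, [[0.1077, -0.013], [0.1077, 0.0113]])
(20, 223, 284, [[0.1013, -0.0131], [0.1013, 0.011]])
(60, 214, 283, [[0.0867, -0.0171], [0.0867, 0.011]])
(100, 212, 283, [[0.0712, -0.0184], [0.0712, 0.0113]])
(140, 209, 282, [[0.0548, -0.0203], [0.0548, 0.0113]])
(170, 214, 281, [[0.0418, -0.0186], [0.0418, 0.0111]])
(200, 228, 280, [[0.0281, -0.0128], [0.0281, 0.011]])
30 [(114, -53), (124, -17), (190, 10), (221, 23), (224, 20), (283, -26), (300, -19), (356, -8)]
90 [(121, -48), (130, -15), (192, 14), (225, 45), (282, -28), (292, -13), (321, 5), (352, -7)]
110 [(123, -47), (132, -18), (195, 14), (225, 44), (282, -43), (320, 4), (345, -5)]
```

Call:
move_arm(series=[1,0.25,0.36,1.5,0,0,0,1,0,0,1.5,0,0,0,1,0,0,0.5,0,0,0,1,0,0,0,0,0,0])

```text
time: 54.08
tool_pos: [0.5326, 0.2122, 0.0891]
tcp_rot: [-0.142, -3.137, 0.001]
wrist_force: [0.8, -0.3, -2.2]
width: 0.234
grip_force: 78.9
```

Call:
move_arm(series=[1,0,0,0.5,0,0,0,1,0,0,0,0,0,0])

```text
time: 54.32
tool_pos: [0.5333, 0.2123, 0.0851]
tcp_rot: [-0.143, -3.138, 0.0]
wrist_force: [0.3, -0.8, -1.8]
width: 0.236
grip_force: 78.9
```

Call:
move_arm(series=[1,0,0,0.4,0,0,0,1,0,0,0,0,0,0])

```text
time: 54.58
tool_pos: [0.5331, 0.2123, 0.0809]
tcp_rot: [-0.143, -3.138, 0.0]
wrist_force: [0.7, 0.1, -1.3]
width: 0.233
grip_force: 78.9
```

Call:
move_arm(series=[1,0,0,0.3,0,0,0,1,0,0,0,0,0,0])

```text
time: 54.82
tool_pos: [0.5331, 0.2123, 0.0779]
tcp_rot: [-0.143, -3.138, 0.0]
wrist_force: [-0.3, 0.8, -0.6]
width: 0.236
grip_force: 78.9
```

Call:
move_arm(series=[1,0,0,0.2,0,0,0,1,0,0,0,0,0,0])

```text
time: 55.08
tool_pos: [0.5332, 0.2123, 0.076]
tcp_rot: [-0.143, -3.138, 0.0]
wrist_force: [-0.1, 0.0, -2.3]
width: 0.237
grip_force: 78.9
```

Call:
move_arm(series=[1,0,0,0.2,0,0,0,1,0,0,0,0,0,0])

```text
time: 55.32
tool_pos: [0.5336, 0.2124, 0.0744]
tcp_rot: [0.143, 3.138, 0.0]
wrist_force: [0.2, -0.1, 0.3]
width: 0.237
grip_force: 79.1
```

Call:
move_arm(series=[1,0,0,0.1,0,0,0,1,0,0,0,0,0,0])

```text
time: 55.58
tool_pos: [0.5336, 0.2125, 0.0743]
tcp_rot: [0.143, 3.138, 0.0]
wrist_force: [-3.3, -1.4, 5.4]
width: 0.242
grip_force: 80.0
```

Call:
move_arm(series=[4,0,0,0,0,0,0,4,0,0,0,0,0,0,4,0,0,-2,0,0,0,4,0,0,-5,0,0,0,4,0,0,-3,0,0,0])

```text
time: 56.2
tool_pos: [0.5348, 0.2129, 0.1772]
tcp_rot: [0.143, 3.134, 0.003]
wrist_force: [0.7, -0.1, 0.4]
width: 0.467
grip_force: 0.0
```

Call:
move_arm(series=[4,0,0,0,0,0,0,4,0,0,0,0,0,0])

```text
time: 56.45
tool_pos: [0.5331, 0.2123, 0.1732]
tcp_rot: [-0.143, -3.138, 0.0]
wrist_force: [-0.6, 0.4, -1.2]
width: 0.471
grip_force: 0.0
```

Run:
```python
from h import *
np.set_printoptions(precision=4,suppress=True)
im,p,q,c,sd,t=look(1);np.save("pics/w26.npy",im);s=read_state();print(s["time"],p,R.from_rotvec(q).as_matrix()[:,1])
h=cv2.cvtColor(im,cv2.COLOR_RGB2HSV)
gr=im.mean(2)
for z in(.07,):
  for y in(10,40,80,120,160,200,230,250):
    d=np.diff(gr[y]);x=[int(i) for i in range(215,300) if abs(d[i])>14];print(y,x,plane(c,[(x[0]+1,y),(x[-1]+1,y)],p[2]-z)[:,:2].round(4).tolist() if x else None)
for n in("side","scene"):
    i=read_camera(n);cc=calibration(n);np.save(f"pics/{n}26.npy",i)
    print(n,"bar-end predictions z.07",proj(cc,[[.3885,.2244,.07],[.6793,.1986,.07],[.534,.2115,.07]]).round(1).tolist())
    gg=(i.mean(2)>95).astype(np.uint8);k,l,st,ce=cv2.connectedComponentsWithStats(gg)
    u,v=proj(cc,[.6,.2055,.07])[0].round().astype(int);print(st[l[v,u]],ce[l[v,u]])
```

```text
56.5 [0.5331 0.2123 0.1732] [ 0.0908  0.9959 -0.    ]
10 [217, 218, 226, 227, 233, 234, 236, 237, 270, 271, 272, 275, 276, 284, 285] [[0.1287, -0.0248], [0.1286, 0.0197]]
40 [227, 228, 236, 237, 270, 271, 272, 279, 280] [[0.1104, -0.0187], [0.1104, 0.0168]]
80 [217, 218, 219, 237, 238, 269, 270, 271, 272, 280, 289, 290] [[0.085, -0.0261], [0.0849, 0.0241]]
120 [234, 235, 238, 239, 269, 270, 271, 272, 273] [[0.058, -0.0148], [0.058, 0.0128]]
160 [219, 220, 238, 239, 249, 250, 270, 286, 287] [[0.0293, -0.0263], [0.0293, 0.0235]]
200 [227, 228, 231, 234, 239, 268, 269, 270, 271, 283, 284] [[-0.0013, -0.0211], [-0.0013, 0.022]]
230 [223, 224, 240, 268, 269, 270, 278, 287, 288] [[-0.0257, -0.0248], [-0.0257, 0.0258]]
250 [239, 240, 241, 268, 269, 270, 271] [[-0.0427, -0.0126], [-0.0427, 0.0128]]
side bar-end predictions z.07 [[185.6, 112.5], [293.9, 111.3], [239.7, 111.7]]
[185 110 108   9 771] [237.786  113.4112]
scene bar-end predictions z.07 [[346.8, 121.5], [367.9, 213.2], [356.9, 164.5]]
[346 135  26  78 615] [359.5333 178.9398]
```

Run:
```python
from h import *
i=np.load("pics/side26.npy");gr=i.mean(2)
for u in(188,200,215,260,275,285,291):
    col=gr[100:125,u];k=np.where(col>95)[0]+100;print(u,k.min() if len(k) else None,k.max() if len(k) else None)
D=calibration("side");S=calibration("scene")
u=np.array([.0905,.9959,0])
# cover lip ends if angle th, for visual check of opening in scene
for th in(1.6,1.7,1.8,1.9):
    b=np.array([.534,.2115,0])+u*(.075-.15*np.cos(th))+np.array([0,0,.074+.15*np.sin(th)]);e=np.array([.9959,-.0905,0])*.163
    print(th,proj(D,[b-e,b+e]).round(1).tolist(),proj(S,[b+e]).round(1).tolist())
m=i.mean(2)
for uu in(185,195,285,295):print(uu,[int(v) for v in m[38:62,uu]])
```

```text
188 111 116
200 111 117
215 110 117
260 110 116
275 110 120
285 110 116
291 110 115
1.6 [[177.1, 47.5], [301.0, 46.3]] [[417.2, 183.3]]
1.7 [[177.8, 45.2], [300.5, 44.1]] [[423.4, 183.1]]
1.8 [[178.5, 43.6], [299.9, 42.5]] [[429.3, 183.3]]
1.9 [[179.2, 42.5], [299.4, 41.4]] [[434.8, 183.9]]
185 [45, 47, 46, 44, 47, 45, 29, 26, 20, 21, 19, 22, 17, 21, 21, 21, 20, 16, 21, 23, 22, 21, 24, 20]
195 [16, 19, 27, 36, 46, 40, 26, 19, 18, 23, 16, 22, 17, 21, 20, 20, 20, 20, 19, 20, 20, 18, 24, 19]
285 [40, 41, 39, 38, 36, 39, 28, 22, 17, 21, 21, 22, 24, 18, 21, 22, 22, 21, 21, 21, 21, 25, 22, 22]
295 [37, 35, 37, 39, 31, 34, 26, 28, 23, 23, 22, 24, 21, 24, 20, 21, 23, 21, 25, 23, 18, 24, 22, 22]
```

Call:
move_arm(series=[0,0,0,-6,0,0,0,0,0,0,-6,0,0,0,0,0,0,-4.5,0,0,0,0,0,5.5,0,0,0,0,0,0,5.5,0,0,0,0])

```text
time: 57.22
tool_pos: [0.5438, 0.3225, 0.3383]
tcp_rot: [0.146, 3.138, 0.0]
wrist_force: [0.7, 0.3, -0.3]
width: 0.0
grip_force: 0.0
```

Call:
move_arm(series=[0,0,5.5,0,0,0,0,0,0,0.5,0,0,0,0,0,0,0,0,0,0,0])

```text
time: 57.6
tool_pos: [0.5483, 0.3816, 0.3364]
tcp_rot: [-0.141, -3.136, 0.004]
wrist_force: [0.1, -0.2, 1.1]
width: -0.004
grip_force: 0.0
```

Call:
move_arm(series=[0,0,0,5,0,0,0,0,0,0,5,0,0,0,0,0,0,4,0,0,0,0,0,0,0,0,0,0])

```text
time: 58.1
tool_pos: [0.5462, 0.3782, 0.1934]
tcp_rot: [-0.145, -3.13, 0.009]
wrist_force: [0.2, 0.3, 0.5]
width: -0.001
grip_force: 0.0
```

Call:
move_arm(series=[0,0,-2,0,0,0,0,0,0,-1.5,0,0,0,0,0,0,-1,0,0,0,0,0,0,-1,0,0,0,0,0,0,-1,0,0,0,0])

```text
time: 58.72
tool_pos: [0.5433, 0.3168, 0.1991]
tcp_rot: [0.143, 3.137, 0.002]
wrist_force: [0.2, 1.6, 1.1]
width: 0.0
grip_force: 0.7
```

Call:
move_arm(series=[0,0,-1,0,0,0,0,0,0,-1.2,0.1,0,0,0,0,0,-1.2,0.1,0,0,0,0,0,-1.2,0.1,0,0,0,0,0,-1.2,0.2,0,0,0])

```text
time: 59.35
tool_pos: [0.5373, 0.2582, 0.1928]
tcp_rot: [-0.143, -3.138, 0.0]
wrist_force: [0.4, 0.9, 0.3]
width: -0.0
grip_force: 0.5
```

Call:
move_arm(series=[0,0,-1.2,0.8,0,0,0,0,0,-1.2,0.9,0,0,0,0,0,-1.2,1.2,0,0,0,0,0,-1.2,1.2,0,0,0,0,0,-0.8,1.5,0,0,0])

```text
time: 59.98
tool_pos: [0.5324, 0.2024, 0.1362]
tcp_rot: [-0.143, -3.138, 0.001]
wrist_force: [-0.1, 0.4, 1.4]
width: 0.001
grip_force: 0.4
```

Call:
move_arm(series=[0,0,-0.8,1.5,0,0,0,0,0,-0.4,1.3,0,0,0,0,0,-0.3,1.2,0,0,0,0,0,0,0,0,0,0])

```text
time: 60.48
tool_pos: [0.53, 0.1881, 0.0955]
tcp_rot: [-0.143, -3.136, 0.002]
wrist_force: [-0.4, -0.3, -0.2]
width: -0.005
grip_force: 0.0
```

Call:
move_arm(series=[0,0,-1.5,0.4,0,0,0,0,0,0,0,0,0,0])

```text
time: 60.72
tool_pos: [0.5297, 0.1726, 0.0932]
tcp_rot: [-0.144, -3.138, 0.0]
wrist_force: [0.1, -0.2, 0.1]
width: -0.0
grip_force: 0.0
```

Call:
move_arm(series=[0,0,0,0.3,0,0,0,0,0,0,0,0,0,0])

```text
time: 60.98
tool_pos: [0.5299, 0.1736, 0.0902]
tcp_rot: [0.143, 3.138, 0.0]
wrist_force: [0.4, 0.7, 0.5]
width: 0.002
grip_force: 0.0
```

Call:
move_arm(series=[0,0,0,0.15,0,0,0,0,0,0,0,0,0,0])

```text
time: 61.22
tool_pos: [0.5298, 0.1737, 0.0886]
tcp_rot: [-0.143, -3.138, -0.0]
wrist_force: [0.4, -1.1, -0.4]
width: 0.004
grip_force: 0.0
```

Call:
move_arm(series=[0,0,0,0.15,0,0,0,0,0,0,0,0,0,0])

```text
time: 61.48
tool_pos: [0.5299, 0.1737, 0.088]
tcp_rot: [0.143, 3.138, 0.0]
wrist_force: [-2.4, -1.1, 5.6]
width: -0.002
grip_force: 2.6
```

Call:
move_arm(series=[0,0,0,0.1,0,0,0,0,0,0,0,0,0,0])

```text
time: 61.72
tool_pos: [0.53, 0.1737, 0.088]
tcp_rot: [0.143, 3.138, 0.0]
wrist_force: [-4.4, -1.1, 11.0]
width: -0.005
grip_force: 5.4
```

Run:
```python
from h import *
D=calibration("side");S=calibration("scene")
i=read_camera("side");j=read_camera("scene");np.save("pics/side30.npy",i);np.save("pics/scene30.npy",j)
a=np.load("pics/side0.npy");b=np.load("pics/scene0.npy")
for u in(185,200,275,290,300):
    f=lambda m:[int(v) for v in m.mean(2)[84:140,u][::2]]
    print(u,f(a));print("   ",f(i))
for v in(185,200,212):print(v,[int(x) for x in b.mean(2)[v,318:400:3]],"\n   ",[int(x) for x in j.mean(2)[v,318:400:3]])
```

```text
185 [134, 134, 135, 135, 136, 115, 39, 35, 32, 28, 31, 32, 32, 33, 32, 32, 34, 33, 33, 35, 34, 30, 31, 34, 28, 31, 32, 33]
    [134, 134, 134, 134, 135, 115, 35, 28, 28, 25, 28, 25, 23, 29, 31, 29, 30, 27, 28, 32, 31, 32, 31, 23, 28, 29, 28, 31]
200 [134, 134, 133, 134, 133, 108, 38, 36, 35, 35, 39, 37, 40, 37, 39, 38, 37, 40, 36, 36, 30, 32, 27, 25, 28, 31, 29, 28]
    [135, 134, 134, 134, 134, 108, 34, 31, 35, 29, 27, 34, 36, 36, 36, 36, 34, 36, 40, 34, 27, 31, 26, 26, 31, 23, 27, 28]
275 [135, 134, 134, 135, 132, 65, 37, 39, 37, 39, 33, 38, 35, 35, 32, 35, 37, 35, 37, 28, 28, 27, 24, 27, 25, 25, 29, 29]
    [133, 134, 134, 134, 133, 62, 35, 34, 34, 39, 38, 34, 35, 38, 38, 37, 35, 35, 32, 29, 28, 33, 28, 25, 25, 26, 28, 29]
290 [134, 134, 133, 135, 132, 56, 31, 31, 29, 31, 35, 33, 40, 37, 37, 38, 38, 34, 34, 30, 31, 35, 29, 23, 30, 30, 26, 29]
    [135, 133, 135, 134, 131, 57, 34, 29, 29, 34, 32, 37, 35, 35, 37, 37, 39, 39, 28, 31, 33, 30, 29, 26, 29, 27, 28, 31]
300 [134, 134, 133, 134, 135, 134, 134, 131, 130, 129, 100, 99, 84, 67, 51, 44, 35, 34, 30, 28, 30, 28, 33, 31, 32, 31, 
[... 173 characters left out ...]
24, 17, 32, 32, 26, 32, 37, 32, 32, 28, 30, 30, 28, 28, 27, 13, 24, 21, 113, 131, 131] 
    [135, 135, 133, 24, 11, 21, 26, 23, 25, 32, 28, 27, 34, 32, 31, 35, 29, 34, 32, 33, 26, 30, 30, 21, 23, 115, 132, 135]
200 [132, 132, 132, 129, 17, 16, 22, 21, 28, 33, 28, 31, 30, 23, 29, 34, 31, 29, 31, 24, 26, 30, 30, 26, 27, 23, 53, 130] 
    [135, 135, 134, 132, 15, 25, 24, 18, 31, 30, 29, 26, 26, 34, 33, 31, 33, 26, 27, 35, 30, 30, 30, 23, 25, 23, 50, 133]
212 [131, 131, 132, 131, 121, 14, 12, 28, 20, 20, 16, 25, 16, 22, 16, 16, 18, 20, 12, 28, 15, 15, 24, 20, 27, 18, 19, 59] 
    [133, 134, 136, 135, 124, 18, 15, 13, 24, 23, 27, 22, 22, 22, 18, 23, 18, 25, 22, 20, 24, 17, 30, 22, 23, 21, 22, 58]
```

Call:
move_arm(series=[0,0,0,-2,0,0,0,0,0,0,-5,0,0,0,0,0,0,-5,0,0,0,0,0,0,-3,0,0,0,0,0,0,0,0,0,0])

```text
time: 62.45
tool_pos: [0.5319, 0.1742, 0.2398]
tcp_rot: [0.142, 3.132, 0.003]
wrist_force: [-0.2, -0.2, -0.1]
width: -0.0
grip_force: 0.0
```

Run:
```python
from h import *
i=read_camera("side");j=read_camera("scene");a=np.load("pics/side0.npy");b=np.load("pics/scene0.npy")
for n,x,y in(("side",a,i),("scene",b,j)):
    d=(np.abs(x.astype(int)-y).max(2)>40).astype(np.uint8);d=cv2.morphologyEx(d,cv2.MORPH_OPEN,np.ones((3,3),np.uint8))
    k,l,s,c=cv2.connectedComponentsWithStats(d);print(n,[(s[t].tolist()) for t in range(1,k) if s[t][4]>20])
S=calibration("scene")
h=cv2.cvtColor(j,cv2.COLOR_RGB2HSV);m=cv2.inRange(h,(0,0,100),(180,45,255));k,l,s,c=cv2.connectedComponentsWithStats(m[150:190,200:295]);print("steel",[(s[t].tolist(),(c[t]+[200,150]).tolist()) for t in range(1,k) if s[t][4]>40])
print(plane(S,(283,161),.0145),read_state()["time"],read_state()["wrist_force"])
```

```text
side [[248, 0, 6, 18, 103], [220, 3, 13, 17, 194], [0, 7, 8, 33, 168], [236, 34, 3, 8, 24], [1, 42, 9, 7, 46], [232, 44, 11, 24, 201], [56, 50, 91, 67, 1812], [13, 62, 18, 34, 385], [0, 64, 8, 6, 34], [206, 89, 20, 6, 86], [31, 95, 8, 5, 36], [41, 97, 140, 61, 2683], [10, 99, 19, 19, 102], [29, 103, 16, 37, 361], [0, 116, 8, 5, 30], [12, 120, 16, 28, 119], [7, 123, 13, 29, 120], [57, 167, 13, 8, 65], [207, 188, 5, 12, 38], [253, 214, 27, 28, 605], [250, 257, 29, 31, 679], [294, 270, 32, 30, 727], [198, 310, 31, 34, 769]]
scene [[295, 0, 166, 173, 9299], [475, 0, 10, 7, 49], [266, 12, 78, 23, 1027], [277, 59, 8, 9, 43], [117, 166, 26, 23, 460], [207, 193, 27, 25, 511], [161, 194, 27, 25, 522], [146, 225, 28, 26, 555]]
steel [([47, 6, 36, 14, 257], [264.3735408560311, 162.01167315175098])]
[[0.45305925 0.03226254 0.0145    ]] 62.55 [-0.09932097 -0.52010729 -1.1837753 ]
```

```bash
python3 -c "
from workcell import *
print(finish_job())"
```

```text
the job is handed in; nothing more can be done
None
```

The job is handed in after about 63 s of robot time. The camera and force checks agreed at every step, but the judge returned no verdict. All four rolls are upright on their own spindles, the bar lies in both saddles, the cover is shut, the blade is back on its cork rest, and the other gym things show no movement.

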